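Spot an offcut for drilling with the automatic centre punch

TASK

Mark the steel offcut for drilling: slide it gently fully home against the end stop of the punching jig, then take the automatic centre punch out of the wooden stand, put its nose down the jig's guide bush and press it straight down until its spring snaps, without ramming on after that. Stand the punch back in its hole, upright and fully down, with the offcut still home, and leave the other things on the bench alone; the punch is not to be set off anywhere else.

Things in the scene. Friction and masses are not known exactly. Their poses are not given: they have to be found in the camera images.
- jig: Heavy fixed punching jig, plain steel, 100 x 64 x 46 mm. Origin: centre of underside; x along its channel to the end stop, z up. Base 10 mm thick, x -50 to +50. Rails (tops 22 mm up, 19.4 mm apart, x -50 to +35) form a channel open at -x; stop face at x = +35, 34 mm high. A bridge (x -10 to +20, full width, 30 to 42 mm up; cap screws to 46 mm) spans the channel.
- jig_bush (a point): Centre of the round mouth of the guide bush in the bridge, 44 mm above the worktop, at x = +5 mm of the jig; axes as the jig's. Vertical bore: a recess 10.4 mm wide and 2 mm deep, then a 9.2 mm hole right through the bridge. The offcut's top is 16 mm below this point.
- stock: The offcut: square steel bar 18 x 18 x 90 mm, 0.22 kg, lying in the jig's channel under the bridge, short of the stop by about 8 to 30 mm. Its own y is its length and points along the jig's +x. Origin: centre of its underside.
- stock_mid (a point): Centre of the offcut, half-way up, 19 mm above the worktop. Its ends are 45 mm either way along its length. Fully home, this point is at x = -10 mm of the jig and the free end stands 5 mm out of base plate and rails, 10 to 28 mm above the worktop: push it there with shut fingers. Slides with dry friction of about 1 N.
- punch: Automatic centre punch, plain steel, 0.17 kg, 110 to 122 mm long, upright in the stand, collar on its top. Origin: centre of the collar's underside; z up the tool. Above it: collar 21 mm wide, 5 mm high; hexagonal barrel 14 mm across flats, 5 to 47 mm; knurled cap 14.4 mm wide, 50 to 70 mm. Below: neck 13 mm wide, 14 mm long; then the sprung nose, 8 mm wide, pointed.
- punch_grip (a point): Middle of the punch's hexagonal barrel, on its axis, 28 mm above the collar's underside: where to grip it. Axes as the punch's; flats face its +y and -y and every 60 degrees round.
- punch_collar (a point): Centre of the underside of the punch's collar, on its axis. The nose's tip is 40 to 52 mm below it, depending on how far its adjusting sleeve is screwed in, which cannot be seen in the stand.
- punch_nose: The punch's sprung nose; its origin lies on the axis up inside the barrel. Pressing it in: about 3 N starts it; at 2 mm (4.5 N) it meets the hidden catch, the force climbs to a peak of about 12 N near 4 mm and falls away as the catch gives: snapped past it at 6 mm (7 N or less), about 3 N left at 8 mm; solid at 8.5 mm. It springs out again when lifted.
- punch_sleeve: The punch's adjusting sleeve, between neck and nose, 9 mm wide; origin on the axis up inside the barrel. The nose's height in its frame (z) is how far the nose is pressed in. It does not turn or slide in use.
- stand: Wooden tool stand, fixed, 66 x 90 x 60 mm, origin at the centre of its underside, y along its longer side.
- stand_hole (a point): Centre of the mouth of the stand's middle hole, in its top, 60 mm above the worktop: 16 mm wide with a 2 mm chamfer, 56 mm deep. The punch's collar rests on the rim. (The two 7.5 mm holes beside it, 30 mm to either side, are too small for the punch.)
- tape: Tape measure, bystander, 31 x 76 x 58 mm; origin under its middle.
- plain_punch: Ordinary solid centre punch, bystander, 11 x 88 x 11 mm, lying on the worktop; not the tool wanted.
- parallel_bar: Ground steel parallel, bystander, 10 x 100 x 20 mm.
- spanner_a: Open-ended spanner, bystander, 27 x 133 x 6 mm.
- hexkey: Black hex key, bystander, 23 x 85 x 7 mm.

How it is judged:
On the way, in this order (a step that is already met when the one before it is completed fails the run):
1. the offcut is home against the end stop (within 2.5 mm) (x of stock_mid in the frame of jig above -0.0125 m and height (world z) of stock_mid below 0.022 m), for 0.2 s.
2. with the offcut home, the punch stands upright in the bush and is pressed on the offcut until the spring has snapped (nose pressed in by more than 6 mm) (all of step 1 and horizontal distance between punch_collar and jig_bush below 0.006 m and angle between punch's own z axis and vertical below 0.12 rad and z of punch_nose in the frame of punch_sleeve above 0.006 m and contact force between punch and stock above 1 N), for 0.05 s.
At the end, for the whole second after the job is handed in: The punch stands released and at rest, upright (within 0.08 rad) in the stand's middle hole, its collar within 4 mm of the hole's centre and within 3 mm of the stand's top, nose sprung out; the offcut lies in the channel within 2.5 mm of the end stop (all of step 1 and horizontal distance between punch_collar and stand_hole below 0.004 m and z of punch_collar in the frame of stand_hole below 0.003 m and angle between punch's own z axis and vertical below 0.08 rad and linear speed of punch below 0.02 m/s and z of punch_nose in the frame of punch_sleeve below 0.001 m); the robot touches nothing.
It fails at once if the offcut is shoved with more than 35 N (contact force between the fingers and stock above 35 N).
It fails at once if the punch is rammed on the offcut with more than 20 N (contact force between punch and stock above 20 N).
It fails at once if the punch is set off away from the bush or with the offcut not home (z of punch_nose in the frame of punch_sleeve above 0.005 m and (not (horizontal distance between punch_collar and jig_bush below 0.006 m) or not (x of stock_mid in the frame of jig above -0.0125 m))).
It fails at once if a bystander is moved by more than 15 mm (distance of any of tape, plain_punch, parallel_bar, spanner_a, hexkey from where it was at the start of the episode above 0.015 m).
It also fails if it takes over 72 s, if anything falls off the work surface, if the arm or the gripper's body presses on something with over 40 N, if the wrist force passes 120 N, or if a joint passes its speed limit or range.

ROBOT

A 6-joint arm with a two-finger parallel gripper is mounted at the origin on a cart in front of the work surface, level with it; the furniture and walls round the work are solid. World frame = base frame: x ahead of the robot, y to its left, z up, the work surface at z = 0. Lengths are in m, angles in rad, forces in N, time in s.
With the tool pointing down it reaches from about 0.275 to 0.825 m from the base axis. Payload 4.9 kg.
Tool frame: the origin (TCP) lies at the very end of the fingers, on their centre line; the grasp point (between the pads) lies 19 mm behind it; z points along the fingers, y is the direction in which the jaws open and shut (so a half turn about z gives the same grasp; the last joint's range is limited). The gripper opens to 85 mm and grips with 20 to 120 N. Pads are 22 mm wide; open, the fingers measure 114 mm over their backs; the gripper's body (76 mm by 85 mm) begins 54 mm behind the grasp point. The pads swing forward as they close: fully open they stand 13 mm farther back than shut.
Start: joints at [-1.33, 0.326, -0.193, 1.052, 0, 1.437], TCP at [0.201, -0.512, 0.231] pointing down, gripper open.
Joint ranges: [-2.65, 2.65], [-0.97, 1.79], [-1.3, 1.35], [-1.93, 2.1], [-1.47, 1.37], [-3.14, 3.14]. Speed limits (rad/s): [2.57, 2.57, 3.14, 3.14, 3.14, 3.14].

INTERFACE

Orientations are given as a rotation vector (axis times angle).
In Python, from workcell import * gives the robot as it stands.
- The arm moves only by the tool send_rows, never from a script. Its argument "plan" is a list of rows, each an object with "turn": the turn, a rotation vector about the tool's x, y, z in units of 6 degrees (1.0 is 6 degrees), a list of three; "offset": the shift along the tool's x, y, z in units of 50 mm (1.0 is 50 mm), a list of three; "grip": the gripper's target within -1 to 1 (shut at 1, half-way at 0, fully open at -1). In form: [{"turn": [ax, ay, az], "offset": [dx, dy, dz], "grip": grip}, ...]. A call has 1 to 5 rows; each row is the pose to reach, as a shift and turn from the pose measured when the call began, along the tool's axes at that moment; what a row does not reach only later rows make up. A row lasts 1/10 s, in which the tool goes at most 50 mm and 8.59 degrees, less where a joint would pass 70% of its speed; a pose out of reach is approached as far as the arm can. A call with a gripper value outside its range is refused whole. The fingers move at their own pace and stop on an object; "force" is the grip in N (left out, the last holds). Time passes only in rows, so rows that repeat a pose let the fingers close. It gives the time, the measured TCP pose, the force and the opening at its end, in the units of the state.
- sense(): the state, without advancing time (a new reading comes with each control period).
- camera(name): name is "scene" or "side" or "wrist"; returns a dict with "image" (400x640x3 uint8, blue, green, red), "fovy" (degrees; the focal length in pixels is half the picture's height over the tangent of half this angle, whatever the lens; pixels are square), "cx", "cy" (the principal point, pixels), "k1" (the pictures are not rectified: a ray, as slopes to the right and down, at radius r is drawn at 1 + k1 r^2 times it, then the intrinsics apply), "view" (4x4, takes a point from world to camera coordinates); the wrist camera has in their place "tool_from_camera" (4x4, takes a point from camera to tool coordinates, whose origin is the TCP and whose axes are the flange's). Camera axes: x right, y down, z forward; pixel columns grow to the right and rows downward; lengths in m; the calibration is good to about 2 mm. A picture is of the moment at which its call begins: read the wrist's pose just before it. There is no depth.
- hand_in(): hands the job in, once; it reports no verdict.
The state is a dict: "t": time; "joint_positions": joint angles; "joint_vel": joint speeds; "tau": joint torques, N m; "eef_pos": TCP position; "tool_rot": TCP orientation; "contact_force": force on the tool from outside, world axes, zero at the start; "wrist_torque": the same for the moment, N m; "width": finger opening in m.
Only numpy, scipy, OpenCV 4.12 (cv2) and the standard library are available. Lean on these libraries where they do the work, as an engineer would, in place of code of your own. Each camera call takes 0.05 s, during which the arm holds its last target.

## Working session

There is one attempt and no reset: what is moved stays moved. The work goes in short steps, Python scripts to look and compute and a tool call to move; the robot and the scene stay as the last step left them, time stands still between calls to the robot, and variables do not carry over. Pictures are saved under pics/ and viewed, and the job is handed in when it is done.

Besides the shell and the picture viewer there is one more tool, called after "Request:" as name([rows], argument=value, ...), one row to a line, values as JSON. send_rows: Moves the arm, as the interface text tells. Its arguments: {"type":"object","properties":{"plan":{"type":"array","items":{"type":"object","properties":{"turn":{"type":"array","items":{"type":"number"}},"offset":{"type":"array","items":{"type":"number"}},"grip":{"type":"number"}}}},"force":{"type":"number"}},"required":["plan"]}

```bash
mkdir -p pics; ls
python3 - <<'E'
from workcell import *
import cv2,numpy as np
s=sense();print(s)
for n in ["scene","side","wrist"]:
    c=camera(n); cv2.imwrite(f"pics/{n}0.png",c["image"])
    print(n,{k:(np.round(v,4).tolist() if k!="image" else 0) for k,v in c.items()})
E
```

```text
pics
{'t': 0.0, 'joint_positions': array([-1.33020660e+00,  3.26958352e-01, -1.93597298e-01,  1.05195623e+00,
       -2.16081483e-05,  1.43661219e+00]), 'joint_vel': array([ 1.01577352e-03,  1.31484066e-03, -4.40950121e-04, -7.42243798e-04,
       -4.12787555e-05, -1.46569410e-03]), 'tau': array([ 9.06858022e-04, -4.43401015e+01,  2.62442189e+01,  1.55947404e-02,
        3.29401803e-05, -3.89174586e-07]), 'eef_pos': array([ 0.20120908, -0.51125854,  0.23048884]), 'tool_rot': array([-3.08491511e+00, -5.84935339e-01,  1.77100217e-04]), 'contact_force': array([0.2469647 , 0.0078849 , 0.09872068]), 'wrist_torque': array([-0.01860783,  0.00309297,  0.04768507]), 'width': 0.08501499386255142}
scene {'image': 0, 'fovy': 57.1228, 'cx': 321.0804, 'cy': 202.8706, 'k1': -0.06, 'view': [[-0.5099, -0.8599, -0.0239, 0.3175], [-0.3261, 0.2189, -0.9196, 0.234], [0.796, -0.4611, -0.392, 0.5204], [0.0, 0.0, 0.0, 1.0]]}
side {'image': 0, 'fovy': 55.8821, 'cx': 320.4214, 'cy': 203.4897, 'k1': -0.0856, 'view': [[0.9751, -0.2215, -0.0123, -0.4684], [-0.1532, -0.6323, -0.7594, 0.2032], [0.1604, 0.7424, -0.6505, 0.842], [0.0, 0.0, 0.0, 1.0]]}
wrist {'image': 0, 'fovy': 61.0591, 'cx': 312.3342, 'cy': 202.045, 'k1': -0.005, 'tool_from_camera': [[0.0009, -0.959, -0.2835, 0.0735], [1.0, 0.001, -0.0001, 0.0001], [0.0003, -0.2835, 0.959, -0.1431], [0.0, 0.0, 0.0, 1.0]]}
```

View pics/scene0.png

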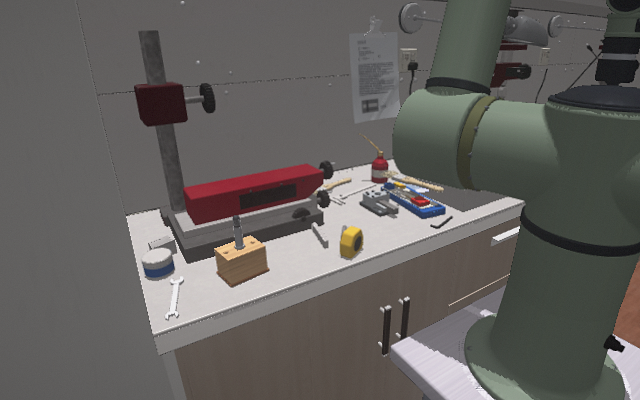

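View pics/side0.png

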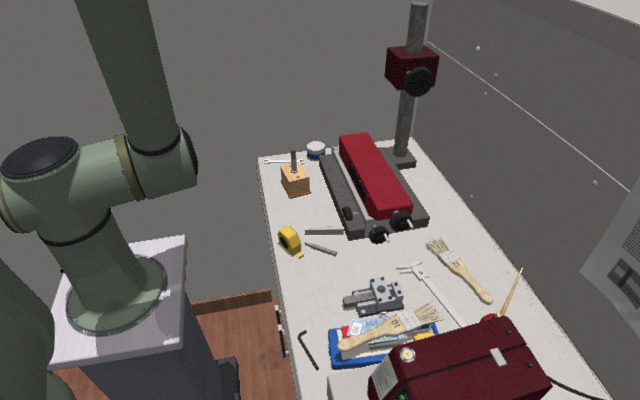

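View pics/wrist0.png

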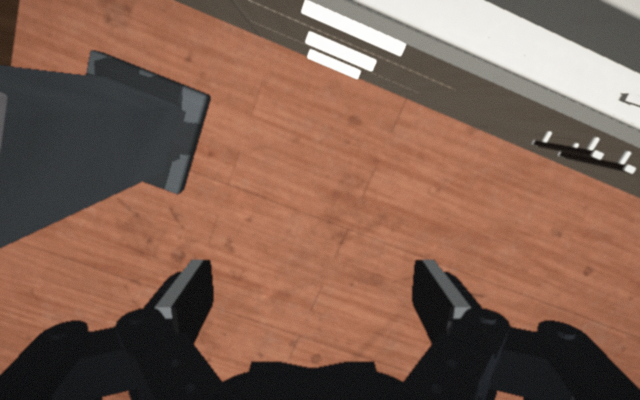

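The scene view has the stand with the punch at (240,258), jig at (380,203), tape at (351,241). The side view has the stand at (295,180), jig at (375,295) and hex key at (308,350). I'll write helpers and zoom in.

```bash
cat > h.py <<'E'
from workcell import *
import cv2,numpy as np
from scipy.spatial.transform import Rotation as R
def K(c):
    f=200/np.tan(np.radians(c["fovy"])/2); return f,np.array([[f,0,c["cx"]],[0,f,c["cy"]],[0,0,1.]])
def T_cw(c,s=None): # world from camera
    if "view" in c: return np.linalg.inv(c["view"])
    T=np.eye(4);T[:3,:3]=R.from_rotvec(s["tool_rot"]).as_matrix();T[:3,3]=s["eef_pos"]
    return T@c["tool_from_camera"]
def ray(c,uv,s=None):
    f,k=K(c)
    p=((np.array(uv,float)-[c["cx"],c["cy"]])/f)
    q=p.copy()
    for _ in range(20): q=p/(1+c["k1"]*(q@q))
    T=T_cw(c,s); d=T[:3,:3]@np.r_[q,1]; return T[:3,3],d/np.linalg.norm(d)
def plane(c,uv,z,s=None):
    o,d=ray(c,uv,s); return o+d*(z-o[2])/d[2]
def tri(rs):
    A=0;b=0
    for o,d in rs:
        P=np.eye(3)-np.outer(d,d);A=A+P;b=b+P@o
    x=np.linalg.solve(A,b); return x,[np.linalg.norm((np.eye(3)-np.outer(d,d))@(x-o)) for o,d in rs]
def proj(c,X,s=None):
    f,k=K(c);p=np.linalg.inv(T_cw(c,s))@np.r_[X,1]; q=p[:2]/p[2]; return q*(1+c["k1"]*(q@q))*f+[c["cx"],c["cy"]]
def snap(n,name):
    s=sense();c=camera(n);cv2.imwrite("pics/"+name+".png",c["image"]);np.save("pics/"+name+".npy",{"c":c,"s":s},allow_pickle=True);return c,s
def load(name):
    d=np.load("pics/"+name+".npy",allow_pickle=True).item();return d["c"],d["s"]
def crop(name,x0,y0,x1,y1,k,out):
    im=cv2.imread("pics/"+name+".png")[y0:y1,x0:x1];cv2.imwrite("pics/"+out+".png",cv2.resize(im,None,fx=k,fy=k,interpolation=cv2.INTER_CUBIC))
E
python3 - <<'E'
from h import *
c1,s=snap("scene","sc1");c2,s=snap("side","si1")
crop("sc1",120,150,480,340,2.2,"sc1c");crop("si1",240,130,460,370,2.5,"si1c")
for n,a,b in [("stand base?",(243,272),(296,190)),("punch top",(236,217),(293,151)),("jig",(380,203),(378,293))]:
    print(n,tri([ray(c1,a),ray(c2,b)]))
E
```

```text
stand base? (array([ 0.46979158,  0.27974545, -0.00475323]), [np.float64(0.0018726932720391739), np.float64(0.001872693272039189)])
punch top (array([0.4674712 , 0.28236319, 0.1275417 ]), [np.float64(0.001882454582773268), np.float64(0.0018824545827732394)])
jig (array([ 0.56818325, -0.15505164,  0.02063292]), [np.float64(0.007340582210922361), np.float64(0.007340582210922354)])
```

View pics/sc1c.png

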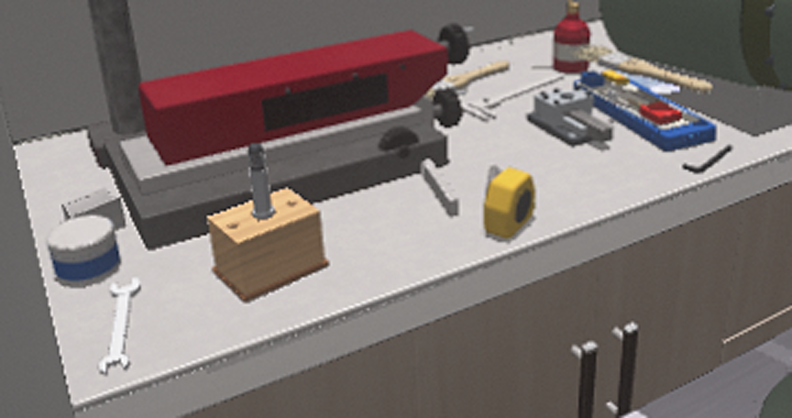

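View pics/si1c.png

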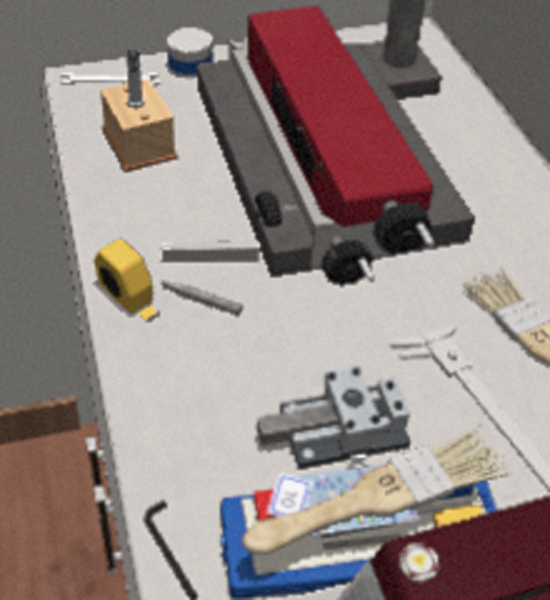

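```bash
cat >> h.py <<'E'
def Rdown(psi):
    c,s=np.cos(psi),np.sin(psi); return np.array([[c,s,0],[s,-c,0],[0,0,-1.]])
def delta(pos,psi,s=None):
    s=s or sense(); R0=R.from_rotvec(s["tool_rot"]).as_matrix()
    off=R0.T@(np.array(pos)-s["eef_pos"])/0.05
    t=np.degrees(R.from_matrix(R0.T@Rdown(psi)).as_rotvec())/6
    print("offset",np.round(off,3),"turn",np.round(t,3)); return off,t
def st():
    s=sense();M=R.from_rotvec(s["tool_rot"]).as_matrix()
    print("t %.2f"%s["t"],"pos",np.round(s["eef_pos"],4),"yaw %.2f"%np.degrees(np.arctan2(M[1,0],M[0,0])),"tilt %.3f"%np.degrees(np.arccos(-M[2,2])),"F",np.round(s["contact_force"],2),"w %.4f"%s["width"],"j",np.round(s["joint_positions"],2))
E
python3 -c "
from h import *
st();delta([.5,-.16,.15],0);delta([.35,-.335,.23],0)"
```

```text
t 0.25 pos [ 0.2013 -0.5116  0.2309] yaw 21.47 tilt 0.044 F [-0.06  0.76 -0.19] w 0.0852 j [-1.33  0.33 -0.19  1.05 -0.    1.44]
offset [ 8.133 -4.356  1.622] turn [-7.000e-03  1.000e-03  3.579e+00]
offset [ 4.06  -2.198  0.02 ] turn [-7.000e-03  1.000e-03  3.579e+00]
```

Request:
send_rows([
  {"turn":[0,0,1],"offset":[0.8,-0.43,0],"grip":1},
  {"turn":[0,0,2],"offset":[1.6,-0.86,0],"grip":1},
  {"turn":[0,0,3],"offset":[2.4,-1.3,0],"grip":1},
  {"turn":[0,0,3.58],"offset":[3.2,-1.7,0],"grip":1},
  {"turn":[0,0,3.58],"offset":[4.06,-2.2,0],"grip":1},
], force=40)

```text
t: 0.75
eef_pos: [0.3508, -0.3339, 0.2311]
tool_rot: [-3.141, 0.003, -0.0]
contact_force: [0.2, -0.5, -0.3]
width: 0.0121
```

```bash
python3 -c "
from h import *
st();delta([.49,-.16,.15],0)"
```

```text
t 0.75 pos [ 0.3508 -0.3339  0.2311] yaw -0.12 tilt 0.016 F [ 0.24 -0.49 -0.34] w 0.0121 j [-0.91  0.21 -0.36  1.01  0.    2.23]
offset [ 2.775 -3.484  1.623] turn [-0.001 -0.002 -0.021]
```

Request:
send_rows([
  {"turn":[0,0,0],"offset":[0.56,-0.7,0.32],"grip":1},
  {"turn":[0,0,0],"offset":[1.1,-1.4,0.65],"grip":1},
  {"turn":[0,0,0],"offset":[1.66,-2.1,0.97],"grip":1},
  {"turn":[0,0,0],"offset":[2.22,-2.8,1.3],"grip":1},
  {"turn":[0,0,0],"offset":[2.78,-3.48,1.62],"grip":1},
])

```text
t: 1.25
eef_pos: [0.4912, -0.1585, 0.1496]
tool_rot: [3.142, -0.003, 0.001]
contact_force: [0.3, -1.4, -0.1]
width: -0.0004
```

```bash
python3 -c "
from h import *
st();snap('wrist','w1');st()"
```

```text
t 1.25 pos [ 0.4912 -0.1585  0.1496] yaw -0.12 tilt 0.031 F [ 0.26 -1.4  -0.06] w -0.0004 j [-0.46  0.34 -0.4   0.83  0.    2.69]
t 1.30 pos [ 0.4935 -0.1531  0.1473] yaw 0.23 tilt 0.324 F [ 1.84  3.8  -1.47] w 0.0001 j [-0.45  0.34 -0.4   0.83  0.01  2.69]
```

View pics/w1.png

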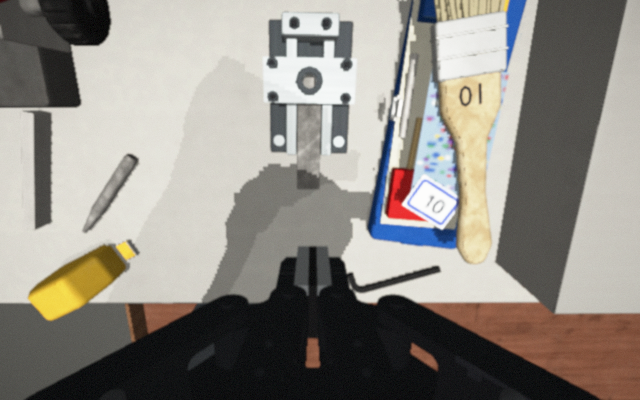

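The jig's bush is at about (309,81) with the offcut sticking out below it (297–320, 105–188). The jig is almost aligned with world x. I'll take one settled picture, zoomed.

```bash
python3 -c "
from h import *
snap('wrist','w2');st();snap('wrist','w3');st()
crop('w3',240,0,380,200,3,'w3c')"
```

```text
t 1.35 pos [ 0.4914 -0.1557  0.1481] yaw 0.27 tilt 0.193 F [-0.28  0.6  -0.1 ] w -0.0001 j [-0.45  0.34 -0.4   0.83  0.    2.69]
t 1.40 pos [ 0.4905 -0.1577  0.1489] yaw 0.15 tilt 0.133 F [ 0.86 -0.48  0.03] w -0.0002 j [-0.45  0.34 -0.4   0.83  0.    2.68]
```

View pics/w3c.png

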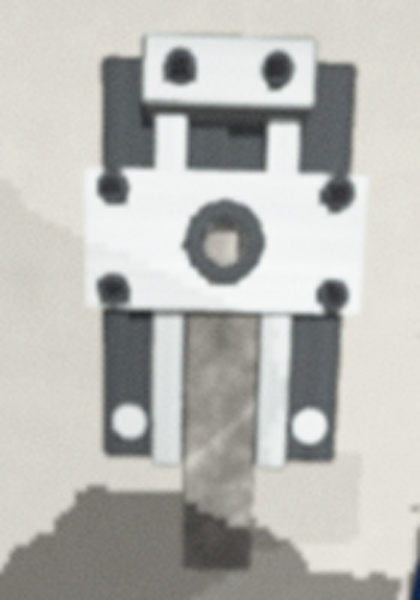

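```bash
cat > jig.py <<'E'
from h import *
import sys
n=sys.argv[1]
c,s=load(n)
im=c["image"];g=cv2.cvtColor(im,cv2.COLOR_BGR2GRAY);hsv=cv2.cvtColor(im,cv2.COLOR_BGR2HSV)
# dark blobs = cap screws, ring
m=((g<75)).astype(np.uint8)
nn,l,stt,cen=cv2.connectedComponentsWithStats(m)
for i in range(1,nn):
    if 15<stt[i,4]<3000 and stt[i,1]<200: print(stt[i],np.round(cen[i],1))
E
python3 -c "
from h import *
snap('wrist','w4');st()"; python3 jig.py w4
```

```text
t 1.45 pos [ 0.4902 -0.1592  0.1496] yaw 0.02 tilt 0.075 F [-0.27 -0.03  0.33] w 0.0001 j [-0.46  0.34 -0.4   0.83 -0.    2.68]
[396   0  20  95 271] [404.1  55.4]
[420   0  20  23 367] [429.6  10.8]
[ 540    0   90   68 2735] [591.6  20.4]
[293  17   6   8  46] [295.5  20.7]
[325  18   7   9  47] [327.9  21.2]
[543  19   7   9  19] [546.5  22.5]
[283  34   5   8  25] [284.9  37.2]
[298  35  30   9 190] [312.7  38.7]
[600  54   8   8  23] [603.8  57.1]
[270  58   6   5  25] [272.8  60.2]
[345  60   7   6  36] [348.3  62.4]
[271  92   6   6  30] [273.4  94.5]
[345  94   6   6  28] [347.   96.4]
[280 103   7   3  21] [283. 104.]
[335 104  14   2  17] [341.1 104.2]
[  35  110   16  115 1420] [ 42.4 164.2]
[369 118  27 116 653] [381.6 174.4]
[130 153   8   8  19] [134.  155.9]
[387 168  28  46 473] [401.4 185.5]
[299 170  15  17  65] [304.7 179.1]
[309 178   9   8  23] [313.3 181.2]
```

Run:
```python
from h import *
c,s=load('w4'); print(s['eef_pos'])
P=[plane(c,u,.0455,s) for u in [(272.8,60.2),(348.3,62.4),(273.4,94.5),(347,96.4)]]
print(np.round(P,4)); print("centre",np.mean(P,0))
P=np.array(P)
print("yaw ends",np.degrees(np.arctan2(*(P[1]-P[0])[[0,1]]*[1,-1])),np.degrees(np.arctan2(*(P[3]-P[2])[[0,1]]*[1,-1])), "long",np.degrees(np.arctan2(*(P[0]-P[2])[[1,0]])),np.degrees(np.arctan2(*(P[1]-P[3])[[1,0]])))
g=cv2.cvtColor(c["image"],cv2.COLOR_BGR2GRAY)
m=((g<140)).astype(np.uint8)[64:100,290:332]
nn,l,stt,cen=cv2.connectedComponentsWithStats(m)
for i in range(1,nn):
    if stt[i,4]>30: 
        print(stt[i]+[290,64,0,0,0],cen[i]+[290,64])
        x,y,w,h=stt[i][:4]; u=(290+x+(w-1)/2,64+y+(h-1)/2); print(u,plane(c,u,.044,s))
# offcut end
cv2.imwrite("pics/oc.png",cv2.resize(c["image"][95:200,270:350],None,fx=6,fy=5,interpolation=cv2.INTER_NEAREST))
```

```text
[ 0.49049544 -0.157743    0.14894398]
[[ 0.5906 -0.1302  0.0455]
 [ 0.5894 -0.1812  0.0455]
 [ 0.5685 -0.13    0.0455]
 [ 0.5675 -0.181   0.0455]]
centre [ 0.57900704 -0.15558503  0.0455    ]
yaw ends -1.3608959984269533 -1.2106881340078444 long -0.5989308548154534 -0.43698221444462604
[298  66  26  27 428] [310.89953271  78.13551402]
(np.float64(310.5), np.float64(79.0)) [ 0.57883396 -0.15564675  0.044     ]
```

View pics/oc.png

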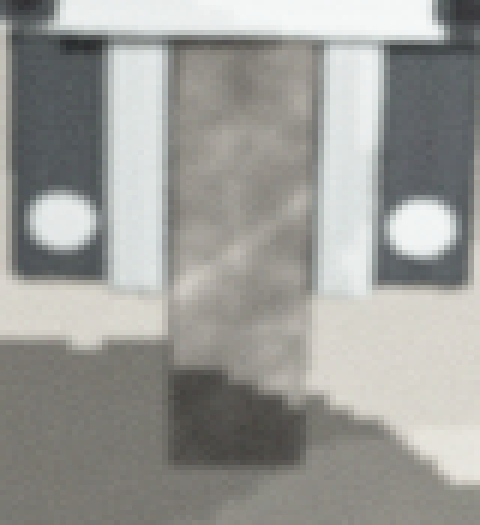

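Run:
```python
from h import *
c,s=load('w4')
for u in [(298.3,188),(320.3,188),(309.3,188)]: print(plane(c,u,.028,s))
for u in [(288+3,153),(331-1,153.5)]: print("rail end",plane(c,u,.022,s))
st()
```

```text
[ 0.49734325 -0.14591118  0.028     ]
[ 0.49741473 -0.16355964  0.028     ]
[ 0.49737893 -0.15473602  0.028     ]
rail end [ 0.52453147 -0.14007065  0.022     ]
rail end [ 0.52425231 -0.17113475  0.022     ]
t 1.45 pos [ 0.4902 -0.1592  0.1496] yaw 0.02 tilt 0.075 F [-0.27 -0.03  0.33] w 0.0001 j [-0.46  0.34 -0.4   0.83 -0.    2.68]
```

Request:
send_rows([
  {"turn":[0,0,0.12],"offset":[-0.36,-0.09,0.7],"grip":1},
  {"turn":[0,0,0.12],"offset":[-0.36,-0.09,1.4],"grip":1},
  {"turn":[0,0,0.12],"offset":[-0.36,-0.09,2.1],"grip":1},
  {"turn":[0,0,0.12],"offset":[-0.36,-0.09,2.6],"grip":1},
  {"turn":[0,0,0.12],"offset":[-0.36,-0.09,2.7],"grip":1},
])

```text
t: 1.95
eef_pos: [0.4695, -0.1552, 0.0128]
tool_rot: [-3.14, 0.023, 0.008]
contact_force: [-0.7, -0.2, 0.5]
width: -0.0001
```

Request:
send_rows([
  {"turn":[0,0,0],"offset":[0,0,0],"grip":1},
])

```text
t: 2.05
eef_pos: [0.4691, -0.1562, 0.013]
tool_rot: [-3.139, 0.026, 0.009]
contact_force: [0.4, -0.3, 0.6]
width: -0.0
```

```bash
python3 -c "
from h import *
st();snap('wrist','w5');st();delta([.482,-.155,.0135],-.012)"
```

```text
t 2.05 pos [ 0.4691 -0.1562  0.013 ] yaw -0.95 tilt 0.343 F [ 0.44 -0.31  0.6 ] w -0.0000 j [-0.47  0.5  -0.59  0.49 -0.    2.69]
t 2.10 pos [ 0.4693 -0.1563  0.0134] yaw -0.95 tilt 0.311 F [-0.21  0.45 -0.36] w 0.0002 j [-0.47  0.5  -0.59  0.49 -0.    2.69]
offset [ 0.253 -0.031 -0.003] turn [-0.014  0.05  -0.044]
```

View pics/w5.png

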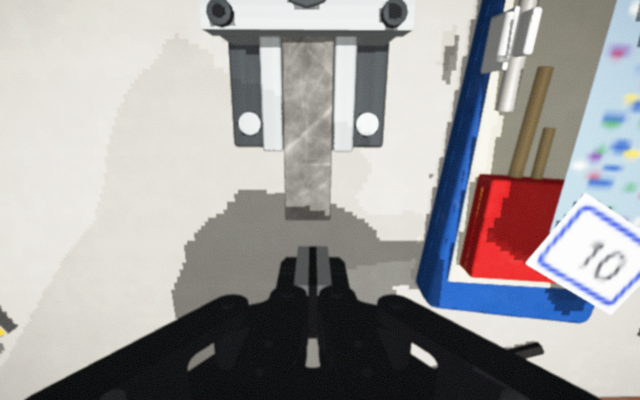

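The offcut end at (308,218) sits straight ahead of the shut fingers at (313,250). I'll push slowly.

Request:
send_rows([
  {"turn":[0,0,0],"offset":[0.1,-0.01,0],"grip":1},
  {"turn":[0,0,0],"offset":[0.2,-0.02,0],"grip":1},
  {"turn":[0,0,0],"offset":[0.28,-0.03,0],"grip":1},
  {"turn":[0,0,0],"offset":[0.36,-0.03,0],"grip":1},
  {"turn":[0,0,0],"offset":[0.44,-0.03,0],"grip":1},
])

```text
t: 2.6
eef_pos: [0.4912, -0.155, 0.0134]
tool_rot: [-3.14, 0.026, 0.01]
contact_force: [-3.1, -0.0, 2.0]
width: 0.0003
```

Request:
send_rows([
  {"turn":[0,0,0],"offset":[0.06,0,0],"grip":1},
  {"turn":[0,0,0],"offset":[0.12,0,0],"grip":1},
  {"turn":[0,0,0],"offset":[0.18,0,0],"grip":1},
])

```text
t: 2.9
eef_pos: [0.4999, -0.1551, 0.0133]
tool_rot: [-3.14, 0.026, 0.011]
contact_force: [-3.1, -0.8, 3.4]
width: -0.0003
```

```bash
python3 -c "
from h import *
st();snap('wrist','w6');st()"
```

```text
t 2.90 pos [ 0.4999 -0.1551  0.0133] yaw -0.94 tilt 0.419 F [-3.11 -0.78  3.35] w -0.0003 j [-0.44  0.53 -0.51  0.53 -0.    2.72]
t 2.95 pos [ 0.5009 -0.1552  0.0134] yaw -0.93 tilt 0.332 F [-0.21 -0.62 -1.14] w -0.0003 j [-0.44  0.54 -0.51  0.53 -0.    2.72]
```

View pics/w6.png

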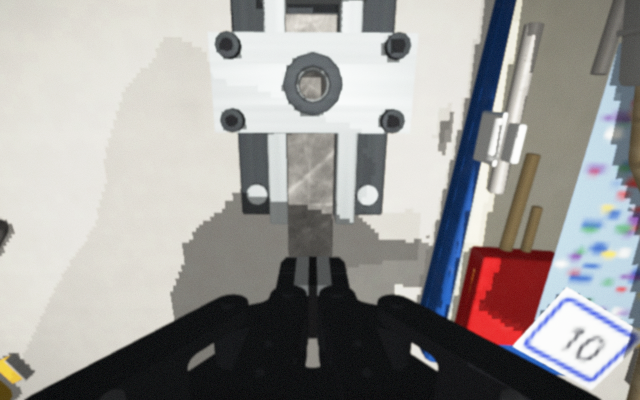

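Request:
send_rows([
  {"turn":[0,0,0],"offset":[0.05,0,0],"grip":1},
  {"turn":[0,0,0],"offset":[0.1,0,0],"grip":1},
])

```text
t: 3.15
eef_pos: [0.5062, -0.1552, 0.0133]
tool_rot: [-3.14, 0.026, 0.008]
contact_force: [-0.9, -0.6, -0.3]
width: 0.0
```

Request:
send_rows([
  {"turn":[0,0,0],"offset":[0.02,0,0],"grip":1},
  {"turn":[0,0,0],"offset":[0.04,0,0],"grip":1},
])

```text
t: 3.35
eef_pos: [0.5067, -0.1552, 0.0131]
tool_rot: [-3.14, 0.026, 0.013]
contact_force: [-7.4, -0.6, 7.2]
width: -0.0003
```

Request:
send_rows([
  {"turn":[0,0,0],"offset":[0.02,0,0],"grip":1},
  {"turn":[0,0,0],"offset":[0.04,0,0],"grip":1},
])

```text
t: 3.55
eef_pos: [0.5067, -0.1551, 0.0128]
tool_rot: [-3.14, 0.026, 0.02]
contact_force: [-9.9, -1.2, 6.2]
width: -0.0004
```

Force rose to 10 N with no more travel, so the offcut is on the stop. I'll back off and check.

Request:
send_rows([
  {"turn":[0,0,0],"offset":[-0.1,0,0],"grip":1},
  {"turn":[0,0,0],"offset":[-0.3,0,0],"grip":1},
  {"turn":[0,0,0],"offset":[-0.35,0,-0.8],"grip":1},
  {"turn":[0,0,0],"offset":[-0.35,0,-1.6],"grip":1},
  {"turn":[0,0,0],"offset":[-0.35,0,-2.1],"grip":1},
])

```text
t: 4.05
eef_pos: [0.4914, -0.1553, 0.1206]
tool_rot: [-3.141, 0.027, 0.014]
contact_force: [0.0, -0.3, -0.5]
width: -0.0001
```

Request:
send_rows([
  {"turn":[0,0,0],"offset":[0,0,0],"grip":1},
  {"turn":[0,0,0],"offset":[0,0,0],"grip":1},
])

```text
t: 4.25
eef_pos: [0.492, -0.1555, 0.1212]
tool_rot: [3.141, -0.027, -0.01]
contact_force: [-0.4, 0.2, -0.9]
width: 0.0
```

```bash
python3 -c "
from h import *
st();snap('wrist','w7');st()
crop('w7',200,0,420,220,2.7,'w7c')"; python3 jig.py w7
```

```text
t 4.25 pos [ 0.492  -0.1555  0.1212] yaw -0.97 tilt 0.363 F [-0.42  0.17 -0.91] w 0.0000 j [-0.45  0.37 -0.43  0.77 -0.    2.71]
t 4.30 pos [ 0.4911 -0.1551  0.1201] yaw -0.97 tilt 0.499 F [0.02 0.53 0.01] w 0.0000 j [-0.45  0.37 -0.43  0.77 -0.    2.71]
[ 377    0   49  248 1402] [398.7 139. ]
[433   0  26  12 264] [445.6   4.9]
[289   7   9  11  75] [292.9  12.6]
[326   8   8  12  66] [329.3  12.2]
[279  28  17   9  65] [284.3  30.5]
[326  29  17   5  39] [334.   29.8]
[265  55   7   7  37] [267.9  57.8]
[349  55   9   8  51] [353.6  58.9]
[558  67   8   9  27] [561.8  71. ]
[566  70  11   8  23] [569.9  73.6]
[266  93   9   8  50] [269.7  96.8]
[350  94   7   7  45] [352.8  97.1]
[269 104  17   5  47] [278.4 106. ]
[   7  118   23  126 2151] [ 18.2 177.8]
[586 122  11   7  24] [591.8 124.3]
[599 152   8   6  19] [602.1 154.7]
[113 163  10  10  37] [118.2 166.7]
[625 164   9  12  20] [629.9 169. ]
[398 174  33  53 750] [414.8 194.7]
[621 175  10  10  22] [625.5 179.5]
[601 178  13   9  34] [606.1 182. ]
[610 185  17   9  44] [616.8 188.3]
```

View pics/w7c.png

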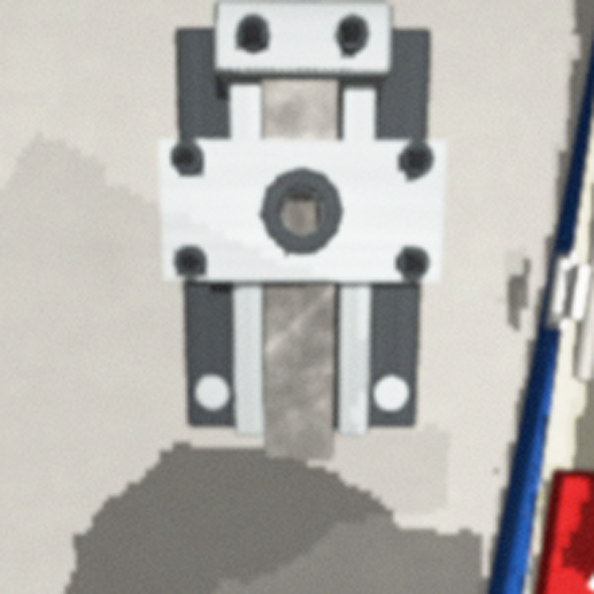

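The offcut is now home: there's no gap at the stop, and the end stands about 5 mm proud. Next come a refined bush position, the stand and the lathe clearance.

Run:
```python
from h import *
c,s=load('w7')
P=np.array([plane(c,u,.0455,s) for u in [(267.9,57.8),(353.6,58.9),(269.7,96.8),(352.8,97.1)]])
print("bush w7",P.mean(0))
c1,_=load('sc1');c2,_=load('si1')
T=lambda a,b:tri([ray(c1,(120+a[0]/2.2,150+a[1]/2.2)),ray(c2,(240+b[0]/2.5,130+b[1]/2.5))])
for n,a,b in [("red near top corner left end",(142,85),(250,15)),("red right end top",(410,32),(428,190)),("red left bottom",(165,163),(250,55)),("red right bottom",(445,80),(345,220)),("grey base near corner right",(445,160),(272,272)),
 ("handle 2",(447,105),(345,262)),("punch top",(255,148),(134,55)),("stand top corner near",(248,243),(128,130)),("stand top right",(322,210),(103,88)),("stand top left",(210,212),(172,120))]:
    print(n,np.round(T(a,b)[0],3),np.round(T(a,b)[1][0],4))
```

```text
bush w7 [ 0.57888657 -0.15576862  0.0455    ]
red near top corner left end [0.621 0.338 0.138] 0.0127
red right end top [ 0.699 -0.002  0.122] 0.0014
red left bottom [0.618 0.337 0.065] 0.0029
red right bottom [0.618 0.002 0.089] 0.0065
grey base near corner right [0.561 0.033 0.008] 0.0008
handle 2 [ 0.621 -0.007  0.048] 0.0005
punch top [0.469 0.282 0.125] 0.001
stand top corner near [0.463 0.294 0.025] 0.0102
stand top right [0.42  0.253 0.091] 0.0173
stand top left [0.521 0.308 0.028] 0.0173
```

Request:
send_rows([
  {"turn":[0,0,-1.4],"offset":[0,-0.4,-0.4],"grip":1},
  {"turn":[0,0,-2.8],"offset":[-0.1,-1.1,-0.9],"grip":1},
  {"turn":[0,0,-4.2],"offset":[-0.15,-1.8,-1.4],"grip":1},
  {"turn":[0,0,-5.6],"offset":[-0.2,-2.5,-1.6],"grip":1},
  {"turn":[0,0,-7],"offset":[-0.25,-3.2,-1.6],"grip":1},
])

```text
t: 4.8
eef_pos: [0.4821, 0.0063, 0.2004]
tool_rot: [-2.936, -1.108, 0.011]
contact_force: [0.9, -0.8, 0.2]
width: -0.0002
```

```bash
python3 -c "
from h import *
st();delta([.47,.195,.20],np.pi/2)"
```

```text
t 4.80 pos [0.4821 0.0063 0.2004] yaw 41.35 tilt 0.451 F [ 0.92 -0.77  0.17] w -0.0002 j [-0.14  0.23 -0.41  0.94 -0.    2.28]
offset [ 2.312 -2.994  0.012] turn [-0.073  0.025 -8.108]
```

Opening the fingers at the same time, since I need them open for the grasp.

Request:
send_rows([
  {"turn":[0,0,-1.4],"offset":[0.5,-0.6,0],"grip":0},
  {"turn":[0,0,-2.8],"offset":[1.0,-1.2,0],"grip":0},
  {"turn":[0,0,-4.2],"offset":[1.5,-1.8,0],"grip":0},
  {"turn":[0,0,-5.6],"offset":[1.9,-2.5,0],"grip":0},
  {"turn":[0,0,-7],"offset":[2.31,-3.0,0],"grip":0},
])

```text
t: 5.3
eef_pos: [0.4676, 0.1969, 0.1986]
tool_rot: [-2.333, -2.092, 0.013]
contact_force: [0.6, -0.1, -0.6]
width: 0.0425
```

Request:
send_rows([
  {"turn":[0,0,-1.1],"offset":[0,0,0],"grip":0},
  {"turn":[0,0,-1.1],"offset":[0,0,0],"grip":0},
  {"turn":[0,0,-1.1],"offset":[0,0,0],"grip":0},
])

```text
t: 5.6
eef_pos: [0.4668, 0.1965, 0.1972]
tool_rot: [-2.21, -2.219, 0.016]
contact_force: [0.0, 0.2, 0.8]
width: 0.0421
```

```bash
python3 -c "
from h import *
st();snap('wrist','w8');st()"
```

```text
t 5.60 pos [0.4668 0.1965 0.1972] yaw 90.22 tilt 0.809 F [0.04 0.21 0.8 ] w 0.0421 j [ 0.25  0.28 -0.35  0.96  0.    1.82]
t 5.65 pos [0.4671 0.1963 0.1976] yaw 90.20 tilt 0.768 F [-0.52 -0.12  0.01] w 0.0430 j [ 0.25  0.28 -0.34  0.96  0.    1.82]
```

View pics/w8.png

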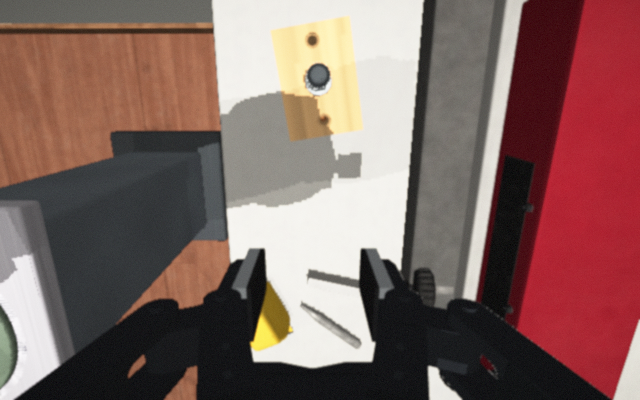

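```bash
python3 -c "
from h import *
crop('w8',265,10,370,145,5,'w8c')"
```

```text
(no output)
```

View pics/w8c.png

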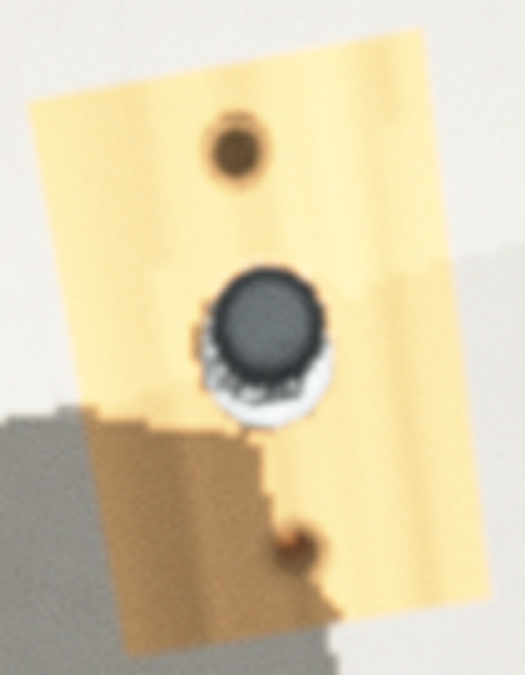

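Run:
```python
from h import *
c,s=load('w8')
U=lambda a:(265+a[0]/5,10+a[1]/5)
h1=plane(c,U((237,150)),.06,s);h2=plane(c,U((300,547)),.06,s)
print(h1,h2,(h1+h2)/2,np.degrees(np.arctan2(*(h1-h2)[[1,0]])),np.linalg.norm(h1-h2))
print("cap top",plane(c,U((267,322)),.130,s),plane(c,U((265,367)),.065,s))
e=[plane(c,U(a),.06,s) for a in [(30,105),(425,30),(490,597),(130,655)]];print(np.round(e,4),np.mean(e,0))
e=np.array(e);print([np.degrees(np.arctan2(*(e[i]-e[j])[[1,0]])) for i,j in [(0,3),(1,2),(1,0),(2,3)]])
snap('scene','sc2');snap('side','si2')
a=cv2.imread('pics/sc2.png')[205:265,215:265];b=cv2.imread('pics/si2.png')[140:190,275:315]
f=lambda m:cv2.resize(m,(390,520),interpolation=cv2.INTER_CUBIC)
cv2.imwrite('pics/hx.png',np.hstack([f(a),f(b)]))
```

```text
[0.46577338 0.3139181  0.06      ] [0.47618303 0.25553755 0.06      ] [0.47097821 0.28472783 0.06      ] 100.10997481132549 0.05930134850700056
cap top [0.47033145 0.28442753 0.13      ] [0.47028748 0.2826442  0.065     ]
[[0.4346 0.32   0.06  ]
 [0.4936 0.3303 0.06  ]
 [0.507  0.2478 0.06  ]
 [0.4486 0.2382 0.06  ]] [0.47095916 0.28408534 0.06      ]
[np.float64(99.7004341636004), np.float64(99.27281756921236), np.float64(9.863466687651956), np.float64(9.391987197650604)]
```

View pics/hx.png

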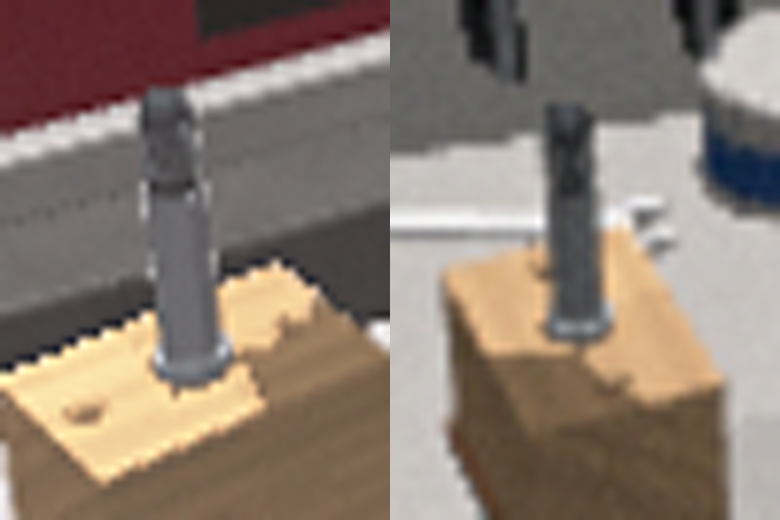

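```bash
python3 -c "
from h import *
st();delta([.4706,.2845,.145],np.radians(99.7))"
```

```text
t 5.75 pos [0.4676 0.1961 0.1982] yaw 90.21 tilt 0.706 F [ 0.71 -0.17 -0.54] w 0.0427 j [ 0.25  0.28 -0.34  0.96  0.    1.82]
offset [1.767 0.08  1.063] turn [-0.117 -0.012 -1.581]
```

Request:
send_rows([
  {"turn":[0,0,-0.6],"offset":[0.5,0.02,0.2],"grip":0},
  {"turn":[-0.06,0,-1.2],"offset":[1.0,0.04,0.4],"grip":0},
  {"turn":[-0.12,0,-1.58],"offset":[1.5,0.07,0.7],"grip":0},
  {"turn":[-0.12,0,-1.58],"offset":[1.77,0.08,1.0],"grip":0},
  {"turn":[-0.12,0,-1.58],"offset":[1.77,0.08,1.06],"grip":0},
])

```text
t: 6.25
eef_pos: [0.4696, 0.2849, 0.1431]
tool_rot: [-2.025, -2.399, 0.002]
contact_force: [0.2, -0.5, 0.2]
width: 0.0427
```

Request:
send_rows([
  {"turn":[0,0,0],"offset":[0,0,0],"grip":0},
  {"turn":[0,0,0],"offset":[0,0,0],"grip":0},
])

```text
t: 6.45
eef_pos: [0.4696, 0.2839, 0.1431]
tool_rot: [-2.027, -2.398, 0.004]
contact_force: [0.7, 0.1, -0.4]
width: 0.0428
```

```bash
python3 -c "
from h import *
st();snap('wrist','w9');st();delta([.4706,.2845,.145],np.radians(99.7))
crop('w9',240,110,390,280,3.5,'w9c')"
```

```text
t 6.45 pos [0.4696 0.2839 0.1431] yaw 99.59 tilt 0.182 F [ 0.67  0.09 -0.43] w 0.0428 j [ 0.41  0.4  -0.32  0.85  0.    1.81]
t 6.50 pos [0.4699 0.284  0.1435] yaw 99.59 tilt 0.131 F [-0.31 -0.42  0.36] w 0.0426 j [ 0.41  0.4  -0.32  0.85  0.    1.81]
offset [ 0.007  0.015 -0.03 ] turn [-0.022 -0.004 -0.018]
```

View pics/w9.png

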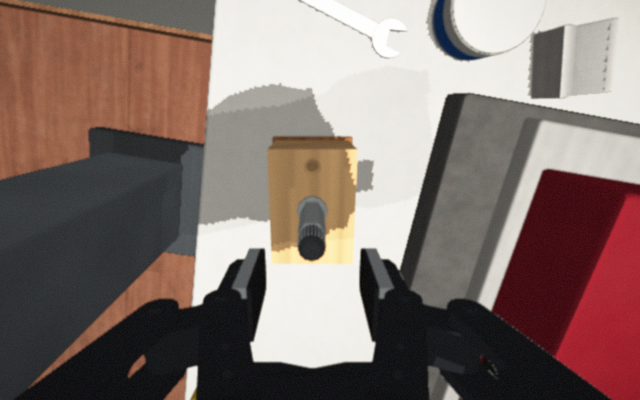

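View pics/w9c.png

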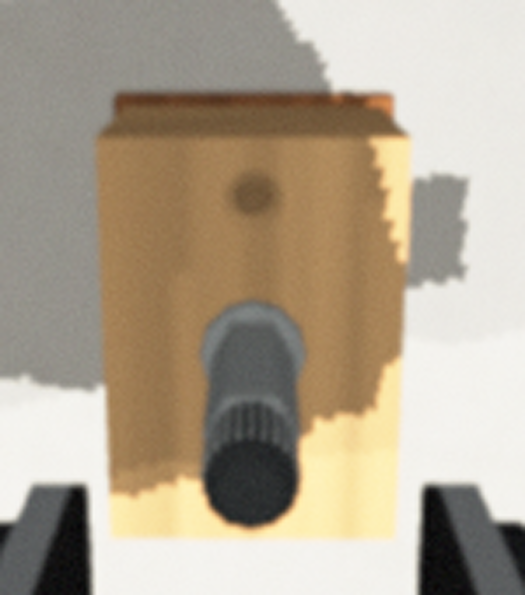

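Run:
```python
import cv2,numpy as np
im=cv2.imread('pics/w9.png')[185:265,285:340]
g=cv2.cvtColor(im,cv2.COLOR_BGR2GRAY)
g=np.clip((g.astype(float)-30)*2.2,0,255).astype(np.uint8)
cv2.imwrite('pics/w9d.png',cv2.resize(g,None,fx=9,fy=7.4,interpolation=cv2.INTER_CUBIC))
G=cv2.cvtColor(cv2.imread('pics/w9.png'),cv2.COLOR_BGR2GRAY)
for r in range(196,228,3): print(r,G[r,294:332])
```

```text
196 [135 135 133 131 134 133 135 136 132 135 132 124 124 119 113 113 112 110
 112 108 109 110 107 115 126 128 129 136 140 139 139 138 141 137 140 142
 144 146]
199 [136 134 132 134 132 136 132 127 123 116 111 116 118 126 127 130 129 131
 130 123 127 124 121 122 121 118 113 115 127 136 135 138 137 137 139 138
 140 144]
202 [135 136 132 133 128 117 114 116 121 124 124 109 106 104 102 102 103 106
 105 103 103 103 104 105 112 123 126 124 119 116 118 126 133 137 139 142
 143 143]
205 [136 132 133 127 121 122 124 128 124 119 104  93  88  91  91  90  91  92
  93  92  89  92  90  89  90 100 113 127 126 126 122 116 125 134 140 139
 142 145]
208 [136 134 133 125 120 127 123 119 104  91  81  87  89  87  92  90  91  87
  91  91  91  88  90  92  87  86  87  99 117 123 123 121 124 129 137 139
 141 142]
211 [133 131 128 122 120 124 111  96  87  83  87  87  90  90  89  91  90  93
  90  90  93  89  93  88  86  89  87  86  92 103 116 123 124 125 137 138
 141 142]
214 [137 131 134 129 123 113 100  91  82  87  89  87  90  92  90  89  91  92
  91  89  86  91  93  92  86  85  84  84  88  92 111 119 126 136 138 138
 141 143]
217 [137 137 134 131 122 109  95  86  85  85  85  88  92  91  88  89  95  88
  93  91  92  93  88  90  89  86  83  82  89  89 105 121 130 140 139 139
 140 141]
220 [137 135 134 132 124 113  91  89  85  86  88  92  90  91  92  91  92  94
  90  94  91  95  93  89  92  90  88  84  88  85 105 126 132 139 137 141
 142 142]
223 [137 136 134 134 123 104  86  85  86  93 101 107 111 108 109 107 108 104
 107 103 103 108 110 109 107  97  94  86  86  88 100 119 132 133 139 140
 140 142]
226 [137 132 137 127 115  93  86  90 101 111 110  97  79  75  78  70  62  70
  61  56  65  77  76  89 105 114 110 104  95  87  97 116 129 139 134 143
 144 140]
```

View pics/w9d.png

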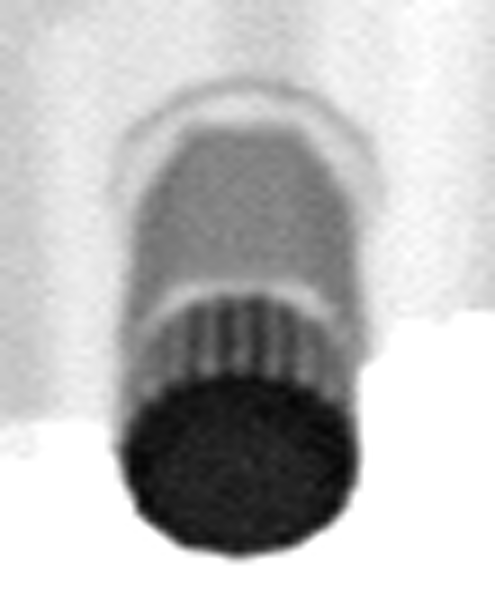

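Run:
```python
from h import *
c,s=load('w9')
U=lambda a:(285+a[0]/9,185+a[1]/7.4)
V=np.array([plane(c,U(a),.065,s) for a in [(135,215),(188,128),(300,132),(353,205)]])
print(np.round(V,4))
d=np.diff(V,axis=0);print(np.linalg.norm(d,axis=1),np.degrees(np.arctan2(d[:,1],d[:,0])))
print("cap",plane(c,U((240,465)),.130,s), "hole",plane(c,(240+252/3.5,110+194/3.5),.06,s))
print(s['eef_pos'])
```

```text
[[0.4627 0.281  0.065 ]
 [0.4653 0.29   0.065 ]
 [0.4737 0.291  0.065 ]
 [0.4789 0.2848 0.065 ]]
[0.00937753 0.0084793  0.00815984] [ 73.74661161   7.08600153 -50.36324579]
cap [0.47017806 0.28628379 0.13      ] hole [0.46527806 0.31480055 0.06      ]
[0.46957269 0.28387104 0.14311853]
```

```bash
python3 -c "
from h import *
delta([.4705,.285,.145],np.radians(70));delta([.4705,.285,.070],np.radians(70))"
```

```text
offset [ 0.017  0.015 -0.03 ] turn [-2.200e-02  2.000e-03  4.932e+00]
offset [0.016 0.018 1.47 ] turn [-2.200e-02  2.000e-03  4.932e+00]
```

Request:
send_rows([
  {"turn":[0,0,1.4],"offset":[0.016,0.016,0],"grip":0},
  {"turn":[0,0,2.8],"offset":[0.016,0.016,0],"grip":0},
  {"turn":[-0.02,0,4.2],"offset":[0.016,0.016,0.1],"grip":0},
  {"turn":[-0.02,0,4.93],"offset":[0.016,0.016,0.4],"grip":0},
  {"turn":[-0.02,0,4.93],"offset":[0.016,0.016,0.6],"grip":0},
])

```text
t: 7.0
eef_pos: [0.4709, 0.2843, 0.1136]
tool_rot: [2.574, 1.801, 0.001]
contact_force: [0.4, 0.0, 0.7]
width: 0.0425
```

```bash
python3 -c "
from h import *
st();snap('wrist','w10');delta([.4705,.285,.070],np.radians(70))"
```

```text
t 7.00 pos [0.4709 0.2843 0.1136] yaw 69.95 tilt 0.034 F [0.42 0.   0.7 ] w 0.0425 j [ 0.41  0.43 -0.36  0.78 -0.    2.33]
offset [0.026 0.006 0.839] turn [-0.014  0.015  0.006]
```

View pics/w10.png

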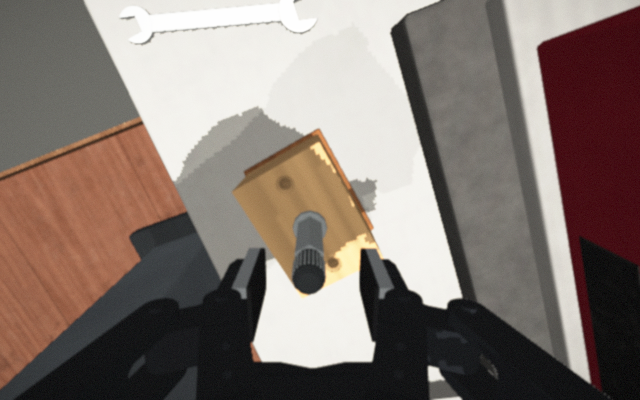

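The punch stands between the pads (cap at (309,275), pads at 260 and 368), with a hex edge facing the camera, so flats face the jaws. Descend and grip.

Request:
send_rows([
  {"turn":[0,0,0],"offset":[0.02,0,0.3],"grip":0},
  {"turn":[0,0,0],"offset":[0.02,0,0.6],"grip":0},
  {"turn":[0,0,0],"offset":[0.025,0,0.8],"grip":0},
  {"turn":[0,0,0],"offset":[0.025,0,0.84],"grip":0},
  {"turn":[0,0,0],"offset":[0.025,0,0.84],"grip":0},
])

```text
t: 7.55
eef_pos: [0.4702, 0.2849, 0.07]
tool_rot: [-2.572, -1.803, 0.004]
contact_force: [-0.5, 0.6, -0.6]
width: 0.0425
```

Request:
send_rows([
  {"turn":[0,0,0],"offset":[0,0,0],"grip":0.7},
  {"turn":[0,0,0],"offset":[0,0,0],"grip":0.85},
  {"turn":[0,0,0],"offset":[0,0,0],"grip":1},
  {"turn":[0,0,0],"offset":[0,0,0],"grip":1},
  {"turn":[0,0,0],"offset":[0,0,0],"grip":1},
], force=50)

```text
t: 8.05
eef_pos: [0.4707, 0.2852, 0.0707]
tool_rot: [-2.572, -1.803, 0.002]
contact_force: [-1.4, 0.2, 5.6]
width: 0.0135
```

```bash
python3 -c "
from h import *
st()"
```

```text
t 8.05 pos [0.4707 0.2852 0.0707] yaw 70.06 tilt 0.067 F [-1.44  0.2   5.58] w 0.0135 j [ 0.41  0.49 -0.4   0.68 -0.    2.33]
```

Request:
send_rows([
  {"turn":[0,0,0],"offset":[0,0,-0.2],"grip":1},
  {"turn":[0,0,0],"offset":[0,0,-0.6],"grip":1},
  {"turn":[0,0,0],"offset":[0,0,-1.0],"grip":1},
  {"turn":[0,0,0],"offset":[0,0,-1.5],"grip":1},
  {"turn":[0,0,0],"offset":[0,0,-2.0],"grip":1},
], force=80)

```text
t: 8.55
eef_pos: [0.4702, 0.285, 0.1716]
tool_rot: [-2.572, -1.803, 0.004]
contact_force: [1.1, 0.3, -2.4]
width: 0.0125
```

Request:
send_rows([
  {"turn":[0,0,0],"offset":[0,0,0],"grip":1},
  {"turn":[0,0,0],"offset":[0,0,0],"grip":1},
])

```text
t: 8.75
eef_pos: [0.4702, 0.285, 0.1718]
tool_rot: [-2.572, -1.803, 0.003]
contact_force: [0.1, 0.9, -1.9]
width: 0.0126
```

```bash
python3 -c "
from h import *
st();snap('wrist','w11');st()"
```

```text
t 8.75 pos [0.4702 0.285  0.1718] yaw 70.06 tilt 0.102 F [ 0.08  0.85 -1.89] w 0.0126 j [ 0.41  0.37 -0.28  0.92 -0.    2.33]
t 8.80 pos [0.4696 0.2847 0.1709] yaw 70.06 tilt 0.208 F [-0.65  1.03 -1.09] w 0.0127 j [ 0.41  0.37 -0.28  0.92 -0.    2.33]
```

View pics/w11.png

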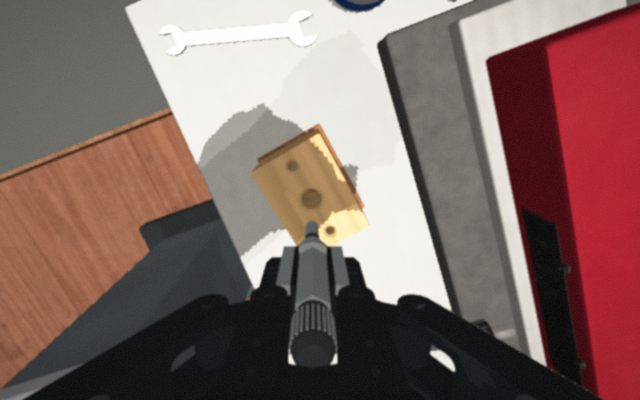

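```bash
python3 -c "
from h import *
crop('w11',270,170,355,300,5.5,'w11c')"
```

```text
(no output)
```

View pics/w11c.png

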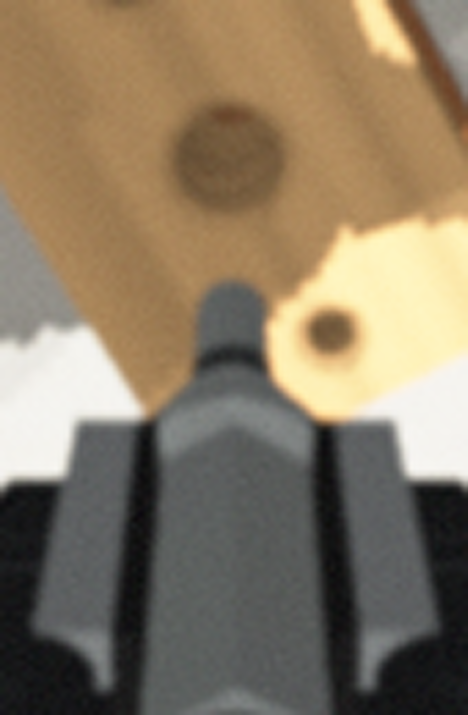

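```bash
python3 -c "
from h import *
st();y=np.radians(70)
for p in [(.46,.20,.2),(.455,.08,.2),(.50,-.08,.2),(.565,-.14,.17)]: delta(p,y)"
```

```text
t 8.80 pos [0.4696 0.2847 0.1709] yaw 70.06 tilt 0.208 F [-0.65  1.03 -1.09] w 0.0127 j [ 0.41  0.37 -0.28  0.92 -0.    2.33]
offset [-1.66   0.396 -0.579] turn [-0.023  0.026  0.01 ]
offset [-3.95   1.12  -0.575] turn [-0.023  0.026  0.01 ]
offset [-6.651  3.058 -0.572] turn [-0.023  0.026  0.01 ]
offset [-7.334  4.69   0.026] turn [-0.023  0.026  0.01 ]
```

Request:
send_rows([
  {"turn":[0,0,0],"offset":[-0.6,0.15,-0.3],"grip":1},
  {"turn":[0,0,0],"offset":[-1.4,0.35,-0.58],"grip":1},
  {"turn":[0,0,0],"offset":[-2.2,0.6,-0.58],"grip":1},
  {"turn":[0,0,0],"offset":[-3.0,0.85,-0.58],"grip":1},
  {"turn":[0,0,0],"offset":[-3.8,1.1,-0.58],"grip":1},
])

```text
t: 9.3
eef_pos: [0.4552, 0.0859, 0.1988]
tool_rot: [-2.571, -1.803, 0.009]
contact_force: [1.8, -0.3, -2.0]
width: 0.0127
```

```bash
python3 -c "
from h import *
st();y=np.radians(70)
for p in [(.50,-.08,.2),(.56,-.145,.19)]: delta(p,y)"
```

```text
t 9.30 pos [0.4552 0.0859 0.1988] yaw 70.09 tilt 0.339 F [ 1.76 -0.29 -2.03] w 0.0127 j [ 0.03  0.2  -0.45  0.92 -0.    1.95]
offset [-2.815  1.972 -0.022] turn [-0.044  0.035  0.015]
offset [-3.628  3.544  0.174] turn [-0.044  0.035  0.015]
```

Request:
send_rows([
  {"turn":[0,0,0],"offset":[-0.65,0.45,0],"grip":1},
  {"turn":[0,0,0],"offset":[-1.3,0.9,0],"grip":1},
  {"turn":[0,0,0],"offset":[-2.0,1.4,0],"grip":1},
  {"turn":[-0.02,0.02,0],"offset":[-2.6,2.0,0],"grip":1},
  {"turn":[-0.04,0.03,0],"offset":[-3.1,2.6,0],"grip":1},
])

```text
t: 9.8
eef_pos: [0.5238, -0.1059, 0.1971]
tool_rot: [-2.571, -1.801, 0.004]
contact_force: [0.9, -0.0, -1.2]
width: 0.0127
```

```bash
python3 -c "
from h import *
st();y=np.radians(70)
for p in [(.579,-.156,.14)]: delta(p,y)"
```

```text
t 9.80 pos [ 0.5238 -0.1059  0.1971] yaw 70.02 tilt 0.196 F [ 0.85 -0.02 -1.16] w 0.0127 j [-0.34  0.33 -0.28  0.96 -0.    1.58]
offset [-0.564  1.384  1.138] turn [-0.032  0.006  0.003]
```

Request:
send_rows([
  {"turn":[0,0,0],"offset":[-0.15,0.4,0.2],"grip":1},
  {"turn":[0,0,0],"offset":[-0.35,0.8,0.5],"grip":1},
  {"turn":[-0.03,0,0],"offset":[-0.5,1.2,0.8],"grip":1},
  {"turn":[-0.03,0,0],"offset":[-0.56,1.38,1.1],"grip":1},
  {"turn":[-0.03,0,0],"offset":[-0.56,1.38,1.2],"grip":1},
])

```text
t: 10.3
eef_pos: [0.5775, -0.1556, 0.1336]
tool_rot: [-2.571, -1.799, 0.005]
contact_force: [0.2, 0.9, -2.3]
width: 0.0122
```

Request:
send_rows([
  {"turn":[0,0,0],"offset":[0,0,0],"grip":1},
  {"turn":[0,0,0],"offset":[0,0,0],"grip":1},
  {"turn":[0,0,0],"offset":[0,0,0],"grip":1},
])

```text
t: 10.6
eef_pos: [0.5774, -0.155, 0.1342]
tool_rot: [-2.57, -1.8, 0.005]
contact_force: [-0.4, -0.4, -1.9]
width: 0.0125
```

```bash
python3 -c "
from h import *
st();snap('wrist','w12');st()
crop('w12',240,130,390,270,4,'w12c');snap('side','si3');crop('si3',330,200,440,320,6,'si3c')"
```

```text
t 10.60 pos [ 0.5774 -0.155   0.1342] yaw 70.02 tilt 0.262 F [-0.4  -0.35 -1.91] w 0.0125 j [-0.39  0.49 -0.2   0.89 -0.    1.53]
t 10.65 pos [ 0.5776 -0.1551  0.1345] yaw 70.02 tilt 0.226 F [ 0.05 -0.75 -1.65] w 0.0129 j [-0.39  0.49 -0.2   0.89 -0.    1.53]
```

View pics/w12c.png

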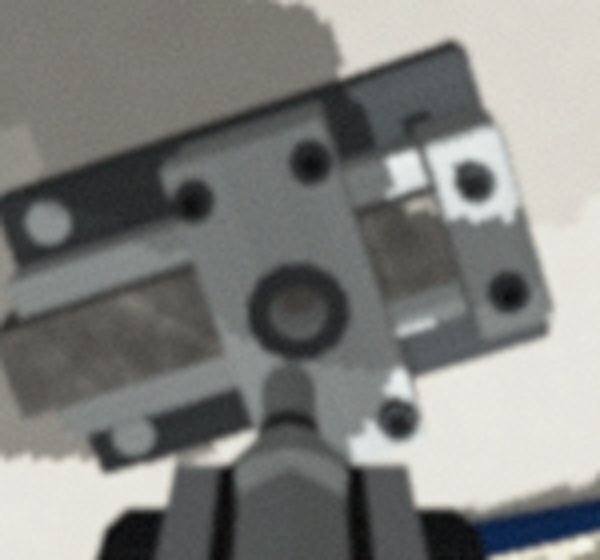

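View pics/si3c.png

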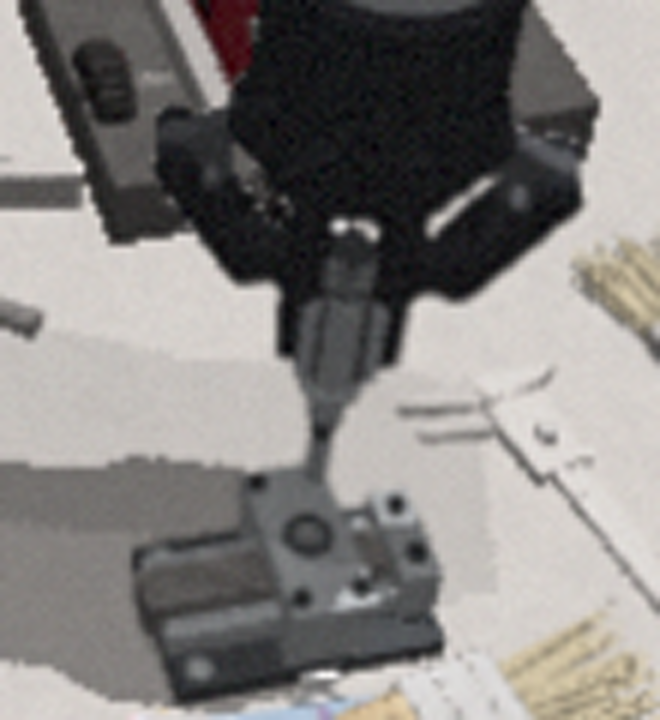

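```bash
cat > al.py <<'E'
from h import *
def intool(c,s,u,z=None,d=None):
    # tool coords of pixel u at world height z or tool depth d
    M=R.from_rotvec(s["tool_rot"]).as_matrix()
    if z is not None: return M.T@(plane(c,u,z,s)-s["eef_pos"])
    o,r=ray(c,u,s); o=M.T@(o-s["eef_pos"]); r=M.T@r
    return o+r*(d-o[2])/r[2]
E
python3 - <<'E'
from al import *
c,s=load('w12'); U=lambda a:(240+a[0]/4,130+a[1]/4)
print("bush tool",intool(c,s,U((298,310)),z=.044)*1e3,"world",plane(c,U((298,310)),.044,s))
scr=[(193,201),(311,161),(398,419)]
print("screws 2&4 mid",np.mean([plane(c,U(a),.0455,s) for a in [(193,201),(398,419)]],0))
for d in (.05,.055,.06): print(d,"tip",intool(c,s,U((287,365)),d=d)*1e3)
# neck / nose centre line: nose edges row 400: 262..315 ; 
print("neck(d=.03)",intool(c,s,U((288,400)),d=.045)*1e3)
E
```

```text
bush tool [-8.84555860e-02  2.71516539e+00  9.02244720e+01] world [ 0.57952075 -0.15586409  0.044     ]
screws 2&4 mid [ 0.57949995 -0.15587018  0.0455    ]
0.05 tip [ 3.8085119   0.77840477 50.        ]
0.055 tip [ 2.01699754  0.77325489 55.        ]
0.06 tip [ 0.22548318  0.76810502 60.        ]
neck(d=.03) [ 0.09728385  0.93415967 45.        ]
```

Request:
send_rows([
  {"turn":[0,0,1.3],"offset":[0,0.04,0],"grip":1},
  {"turn":[0,0,2.6],"offset":[0,0.04,0],"grip":1},
  {"turn":[0,0,3.9],"offset":[0,0.04,0],"grip":1},
  {"turn":[0,0,5.2],"offset":[0,0.04,0],"grip":1},
  {"turn":[0,0,6.5],"offset":[0,0.04,0],"grip":1},
])

```text
t: 11.2
eef_pos: [0.5799, -0.1559, 0.1354]
tool_rot: [-3.029, -0.831, 0.004]
contact_force: [-0.1, -0.2, -1.0]
width: 0.0127
```

Request:
send_rows([
  {"turn":[0,0,1.3],"offset":[0,0,0],"grip":1},
  {"turn":[0,0,2.6],"offset":[0,0,0],"grip":1},
  {"turn":[0,0,3.9],"offset":[0,0,0],"grip":1},
  {"turn":[0,0,5.17],"offset":[0,0,0],"grip":1},
  {"turn":[0,0,5.17],"offset":[0,0,0],"grip":1},
])

```text
t: 11.7
eef_pos: [0.5802, -0.1557, 0.1362]
tool_rot: [3.141, -0.008, -0.002]
contact_force: [0.2, 0.2, -0.9]
width: 0.0124
```

```bash
python3 -c "
from h import *
st();delta([.5794,-.1558,.125],0)"
```

```text
t 11.70 pos [ 0.5802 -0.1557  0.1362] yaw -0.28 tilt 0.074 F [ 0.18  0.18 -0.91] w 0.0124 j [-0.38  0.49 -0.19  0.89 -0.    2.76]
offset [-0.015  0.001  0.223] turn [ 0.001  0.012 -0.047]
```

Request:
send_rows([
  {"turn":[0,0,0],"offset":[-0.015,0,0.11],"grip":1},
  {"turn":[0,0,0],"offset":[-0.015,0,0.22],"grip":1},
  {"turn":[0,0,0],"offset":[-0.015,0,0.22],"grip":1},
  {"turn":[0,0,0],"offset":[-0.015,0,0.22],"grip":1},
])

```text
t: 12.1
eef_pos: [0.5791, -0.1556, 0.1247]
tool_rot: [-3.141, 0.007, 0.003]
contact_force: [0.2, -0.3, -2.1]
width: 0.0126
```

```bash
python3 -c "
from h import *
st();snap('wrist','w13');st()
crop('w13',240,130,390,270,4,'w13c');snap('side','si4');crop('si4',330,220,440,320,6,'si4c')"
```

```text
t 12.10 pos [ 0.5791 -0.1556  0.1247] yaw -0.25 tilt 0.121 F [ 0.16 -0.29 -2.14] w 0.0126 j [-0.39  0.5  -0.21  0.86 -0.    2.76]
t 12.15 pos [ 0.5793 -0.1557  0.125 ] yaw -0.25 tilt 0.091 F [ 0.65 -0.32 -2.12] w 0.0125 j [-0.39  0.5  -0.2   0.86 -0.    2.76]
```

View pics/w13c.png

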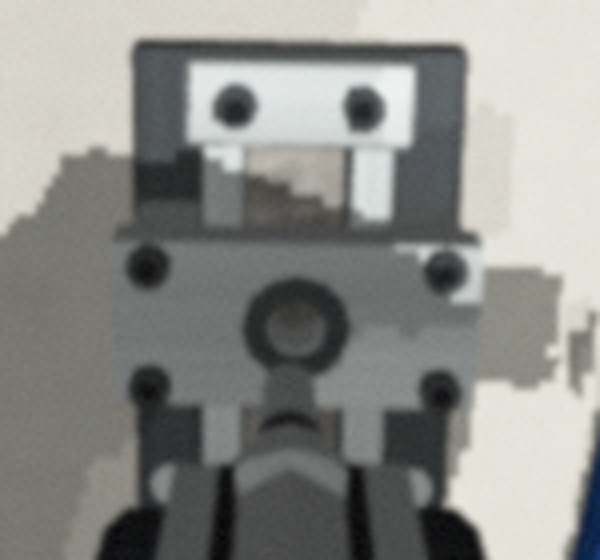

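View pics/si4c.png

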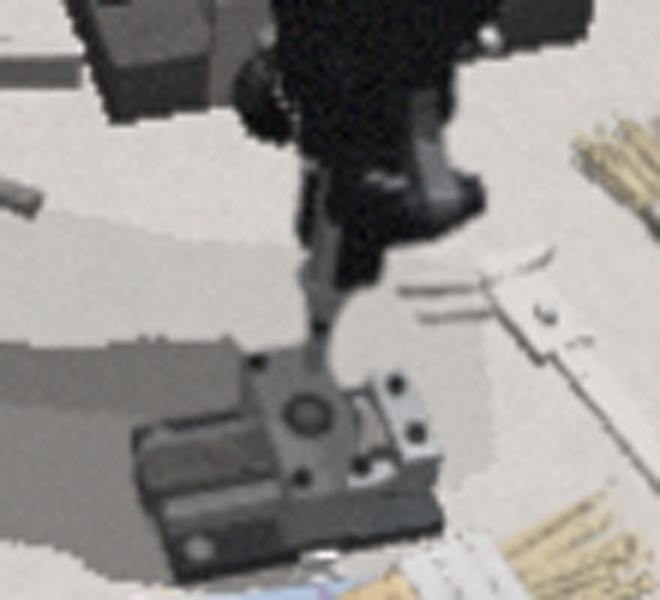

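Run:
```python
from al import *
c,s=load('w13'); U=lambda a:(240+a[0]/4,130+a[1]/4)
print(s['eef_pos'])
print("bush tool",intool(c,s,U((296.5,327)),z=.044)*1e3,"world",plane(c,U((296.5,327)),.044,s))
print("screws mid",np.mean([plane(c,U(a),.0455,s) for a in [(148,267),(446,270),(150,385),(440,390)]],0))
for d in (.05,.055,.06): print(d,"tip",intool(c,s,U((289.5,368)),d=d)*1e3)
g=cv2.cvtColor(c["image"],cv2.COLOR_BGR2GRAY)
for r in (222,225,228,231): print(r,g[r,300:326])
```

```text
[ 0.57907959 -0.15561406  0.12470952]
bush tool [ 0.24937513  0.86658212 80.70895748] world [ 0.57915554 -0.15646074  0.044     ]
screws mid [ 0.57932535 -0.15637523  0.0455    ]
0.05 tip [ 3.77995083 -0.33527356 50.        ]
0.055 tip [ 1.97529168 -0.33621653 55.        ]
0.06 tip [ 0.17063252 -0.3371595  60.        ]
222 [114 117 117 120 113 102  87  65  68  74  72  76  73  73  72  65  60  52
  53  52  63  80  98 119 129 133]
225 [121 119 119 121 116 112  94  83  78  73  78  78  77  70  75  74  78  89
 107 129 138 137 139 138 139 139]
228 [119 120 121 119 114 105  89  81  80  78  74  76  79  75  74  77  75  83
 104 130 142 141 138 141 138 139]
231 [104 101 102  99  98  90  85  78  75  77  73  71  70  73  72  71  78  72
  86 108 117 120 122 119 119 123]
```

Run:
```python
from al import *
for n in ['w4','w7','w8','w9','w11','w12','w13']:
    c,s=load(n); T=c["tool_from_camera"]; print(n,np.round(T[:3,3]*1e3,2),np.round(R.from_matrix(T[:3,:3]).as_rotvec(),4),c["cx"],c["cy"],c["fovy"])
c,s=load('w12'); print(intool(c,s,(311.75,221),d=.06)*1e3); c,s=load('w13');print(intool(c,s,(311.75,221),d=.06)*1e3)
```

```text
w4 [  73.49   -0.29 -143.13] [-0.2253 -0.2261  1.558 ] 312.3342048226611 202.04495820581022 61.05910290419889
w7 [  73.48   -0.31 -143.14] [-0.2253 -0.2261  1.558 ] 312.3342048226611 202.04495820581022 61.05910290419889
w8 [  72.63    1.14 -143.15] [-0.2265 -0.2251  1.5582] 312.3342048226611 202.04495820581022 61.05910290419889
w9 [  72.44    1.18 -143.13] [-0.2266 -0.2251  1.5582] 312.3342048226611 202.04495820581022 61.05910290419889
w11 [  73.01    0.98 -143.13] [-0.2261 -0.2251  1.5582] 312.3342048226611 202.04495820581022 61.05910290419889
w12 [  73.01    0.98 -143.14] [-0.2261 -0.2252  1.5581] 312.3342048226611 202.04495820581022 61.05910290419889
w13 [  73.49   -0.3  -143.13] [-0.2253 -0.2261  1.558 ] 312.3342048226611 202.04495820581022 61.05910290419889
[ 0.3938841   0.76803265 60.        ]
[ 0.84428192 -0.73476653 60.        ]
```

The reported wrist extrinsics change with yaw in a pattern that a fixed world offset of about (1.15, 0.3) mm explains. Corrected, the bush is at about (0.5781, −0.1565) in the robot frame, and the nose sits about (−1, −0.45) mm off the TCP in tool axes. So I need about 1.3 mm more in −y. I'll correct that and go down to just above the bush.

Request:
send_rows([
  {"turn":[0,0,0],"offset":[-0.004,0.026,0.1],"grip":1},
  {"turn":[0,0,0],"offset":[-0.004,0.026,0.2],"grip":1},
  {"turn":[0,0,0],"offset":[-0.004,0.026,0.32],"grip":1},
  {"turn":[0,0,0],"offset":[-0.004,0.026,0.32],"grip":1},
  {"turn":[0,0,0],"offset":[-0.004,0.026,0.32],"grip":1},
])

```text
t: 12.7
eef_pos: [0.5789, -0.157, 0.1087]
tool_rot: [-3.141, 0.007, 0.003]
contact_force: [0.3, -0.5, -2.2]
width: 0.0129
```

```bash
python3 -c "
from h import *
st();snap('wrist','w14');st()
crop('w14',240,130,390,270,4,'w14c')"
```

```text
t 12.70 pos [ 0.5789 -0.157   0.1087] yaw -0.26 tilt 0.122 F [ 0.35 -0.52 -2.15] w 0.0129 j [-0.39  0.52 -0.22  0.83 -0.    2.76]
t 12.75 pos [ 0.5792 -0.1571  0.109 ] yaw -0.26 tilt 0.088 F [ 0.49 -0.8  -1.76] w 0.0129 j [-0.39  0.52 -0.22  0.83 -0.    2.76]
```

View pics/w14c.png

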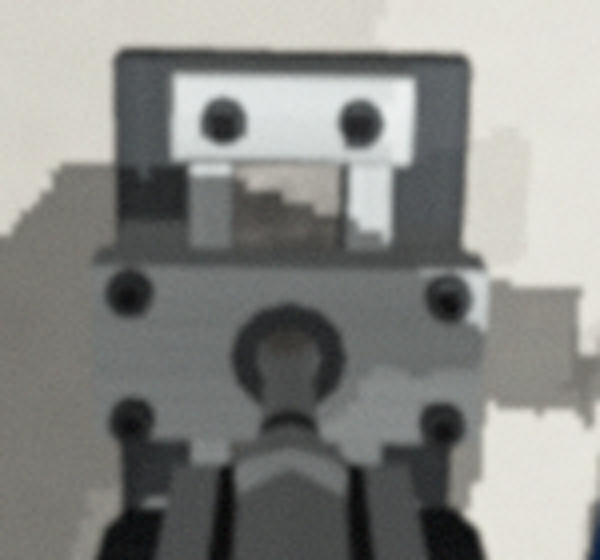

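Run:
```python
import cv2,numpy as np
o=[]
for n in ('w11','w12','w14'):
    g=cv2.cvtColor(cv2.imread(f'pics/{n}.png'),cv2.COLOR_BGR2GRAY)[203:243,292:332]
    g=np.clip((g.astype(float)-25)*2.4,0,255).astype(np.uint8)
    o.append(cv2.resize(g,None,fx=6.5,fy=12,interpolation=cv2.INTER_CUBIC))
cv2.imwrite('pics/tips.png',np.hstack(o))
```

```text
(no output)
```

View pics/tips.png

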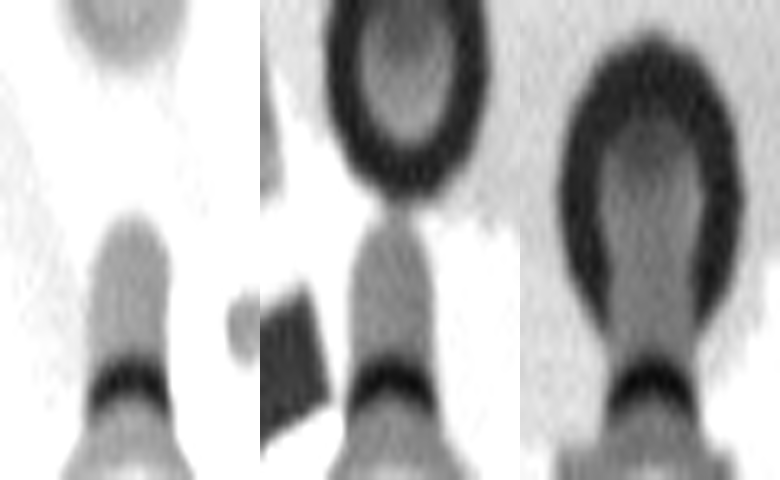

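The nose is laterally centred on the bush (ring centre 651, nose 653 in the crop). I'll descend slowly with force checks.

Request:
send_rows([
  {"turn":[0,0,0],"offset":[0,0,0.05],"grip":1},
  {"turn":[0,0,0],"offset":[0,0,0.1],"grip":1},
  {"turn":[0,0,0],"offset":[0,0,0.13],"grip":1},
])

```text
t: 13.05
eef_pos: [0.5791, -0.157, 0.1023]
tool_rot: [-3.142, 0.007, 0.003]
contact_force: [-0.7, -0.7, -1.3]
width: 0.013
```

Request:
send_rows([
  {"turn":[0,0,0],"offset":[0,0,0.03],"grip":1},
  {"turn":[0,0,0],"offset":[0,0,0.06],"grip":1},
])

```text
t: 13.25
eef_pos: [0.579, -0.1569, 0.0991]
tool_rot: [-3.141, 0.007, 0.003]
contact_force: [-0.3, -0.3, -2.2]
width: 0.0127
```

```bash
python3 -c "
from h import *
st();snap('wrist','w15');st()
crop('w15',240,130,390,270,4,'w15c')"
```

```text
t 13.25 pos [ 0.579  -0.1569  0.0991] yaw -0.26 tilt 0.102 F [-0.27 -0.26 -2.23] w 0.0127 j [-0.39  0.53 -0.23  0.81 -0.    2.76]
t 13.30 pos [ 0.5789 -0.157   0.0989] yaw -0.26 tilt 0.118 F [-0.74 -0.33 -1.72] w 0.0127 j [-0.39  0.53 -0.23  0.81 -0.    2.76]
```

View pics/w15c.png

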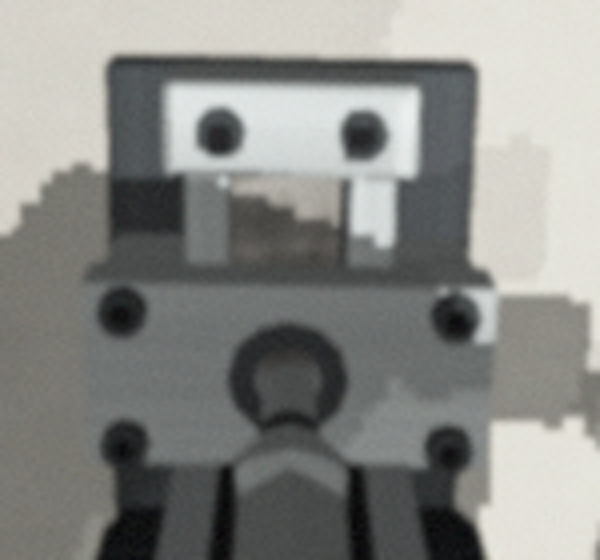

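Request:
send_rows([
  {"turn":[0,0,0],"offset":[0,0,0.03],"grip":1},
  {"turn":[0,0,0],"offset":[0,0,0.06],"grip":1},
])

```text
t: 13.5
eef_pos: [0.5789, -0.1569, 0.0958]
tool_rot: [-3.141, 0.007, 0.003]
contact_force: [0.7, -0.6, -1.4]
width: 0.013
```

Request:
send_rows([
  {"turn":[0,0,0],"offset":[0,0,0.03],"grip":1},
  {"turn":[0,0,0],"offset":[0,0,0.06],"grip":1},
])

```text
t: 13.7
eef_pos: [0.5789, -0.1569, 0.0927]
tool_rot: [-3.141, 0.007, 0.003]
contact_force: [0.4, -0.6, -1.6]
width: 0.0126
```

Request:
send_rows([
  {"turn":[0,0,0],"offset":[0,0,0.03],"grip":1},
  {"turn":[0,0,0],"offset":[0,0,0.06],"grip":1},
])

```text
t: 13.9
eef_pos: [0.5789, -0.1569, 0.0895]
tool_rot: [-3.141, 0.007, 0.003]
contact_force: [-0.2, 0.4, -1.7]
width: 0.013
```

Request:
send_rows([
  {"turn":[0,0,0],"offset":[0,0,0.02],"grip":1},
  {"turn":[0,0,0],"offset":[0,0,0.04],"grip":1},
])

```text
t: 14.1
eef_pos: [0.5789, -0.1569, 0.0874]
tool_rot: [-3.141, 0.007, 0.003]
contact_force: [-0.7, -0.3, -0.6]
width: 0.0126
```

Request:
send_rows([
  {"turn":[0,0,0],"offset":[0,0,0.02],"grip":1},
])

```text
t: 14.2
eef_pos: [0.5791, -0.157, 0.0867]
tool_rot: [-3.142, 0.007, 0.002]
contact_force: [-1.8, 0.3, 2.4]
width: 0.0123
```

Request:
send_rows([
  {"turn":[0,0,0],"offset":[0,0,0.02],"grip":1},
])

```text
t: 14.3
eef_pos: [0.5792, -0.157, 0.0861]
tool_rot: [3.141, -0.007, -0.002]
contact_force: [-0.9, -0.4, 2.9]
width: 0.0128
```

Contact on the offcut at TCP z ≈ 0.0872. Now pressing in 1 mm steps.

Request:
send_rows([
  {"turn":[0,0,0],"offset":[0,0,0.025],"grip":1},
])

```text
t: 14.4
eef_pos: [0.5793, -0.157, 0.0852]
tool_rot: [3.141, -0.007, -0.001]
contact_force: [-1.5, 0.6, 3.1]
width: 0.0129
```

Request:
send_rows([
  {"turn":[0,0,0],"offset":[0,0,0.025],"grip":1},
])

```text
t: 14.5
eef_pos: [0.5793, -0.1571, 0.0842]
tool_rot: [3.141, -0.007, -0.001]
contact_force: [-1.4, 0.4, 4.9]
width: 0.0129
```

Request:
send_rows([
  {"turn":[0,0,0],"offset":[0,0,0.025],"grip":1},
])

```text
t: 14.6
eef_pos: [0.5795, -0.1571, 0.0835]
tool_rot: [3.141, -0.007, -0.0]
contact_force: [-1.7, 1.3, 7.5]
width: 0.0127
```

Request:
send_rows([
  {"turn":[0,0,0],"offset":[0,0,0.025],"grip":1},
])

```text
t: 14.7
eef_pos: [0.5797, -0.1571, 0.083]
tool_rot: [3.141, -0.007, 0.001]
contact_force: [-3.1, 1.7, 8.9]
width: 0.0128
```

Request:
send_rows([
  {"turn":[0,0,0],"offset":[0,0,0.025],"grip":1},
])

```text
t: 14.8
eef_pos: [0.5797, -0.1571, 0.0826]
tool_rot: [3.141, -0.007, 0.001]
contact_force: [-2.8, 0.8, 10.0]
width: 0.0127
```

Request:
send_rows([
  {"turn":[0,0,0],"offset":[0,0,0.02],"grip":1},
])

```text
t: 14.9
eef_pos: [0.5797, -0.1571, 0.0826]
tool_rot: [3.14, -0.007, 0.002]
contact_force: [-3.8, 0.5, 9.3]
width: 0.0122
```

Request:
send_rows([
  {"turn":[0,0,0],"offset":[-0.01,0,0.03],"grip":1},
])

```text
t: 15.0
eef_pos: [0.5795, -0.1571, 0.0823]
tool_rot: [3.14, -0.006, 0.004]
contact_force: [-2.1, 2.1, 11.0]
width: 0.0124
```

Request:
send_rows([
  {"turn":[0,0,0],"offset":[-0.01,0,0.035],"grip":1},
])

```text
t: 15.1
eef_pos: [0.5795, -0.1571, 0.0819]
tool_rot: [3.14, -0.006, 0.006]
contact_force: [-2.6, 2.7, 10.5]
width: 0.0127
```

Request:
send_rows([
  {"turn":[0,0,0],"offset":[-0.01,0,0.035],"grip":1},
])

```text
t: 15.2
eef_pos: [0.5793, -0.1571, 0.0812]
tool_rot: [3.14, -0.006, 0.007]
contact_force: [-2.8, 2.1, 6.6]
width: 0.0129
```

Request:
send_rows([
  {"turn":[0,0,0],"offset":[0,0,0.035],"grip":1},
])

```text
t: 15.3
eef_pos: [0.5793, -0.157, 0.0803]
tool_rot: [3.14, -0.006, 0.008]
contact_force: [-1.8, -0.2, 4.9]
width: 0.0126
```

```bash
python3 -c "
from h import *
st();snap('wrist','w16');st()"
```

```text
t 15.30 pos [ 0.5793 -0.157   0.0803] yaw -0.22 tilt 0.313 F [-1.76 -0.21  4.87] w 0.0126 j [-0.39  0.55 -0.26  0.76  0.    2.76]
t 15.35 pos [ 0.5791 -0.157   0.0799] yaw -0.22 tilt 0.287 F [-2.53  0.78  2.61] w 0.0128 j [-0.39  0.55 -0.26  0.76  0.    2.76]
```

View pics/w16.png

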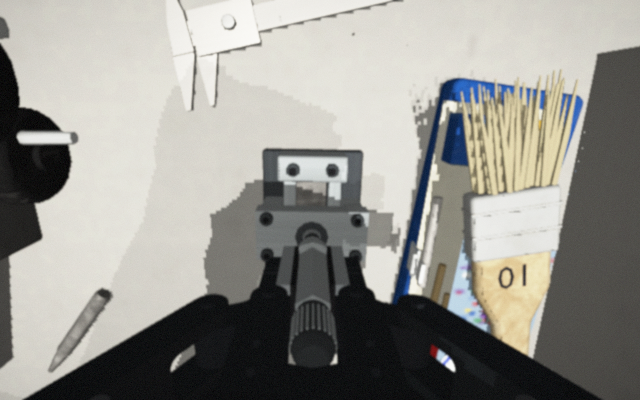

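The snap happened: force fell from about 12.5 N to about 4.5 N. I'll hold one row in place, then lift straight out.

Request:
send_rows([
  {"turn":[0,0,0],"offset":[0,0,0.006],"grip":1},
])

```text
t: 15.45
eef_pos: [0.5789, -0.1569, 0.0796]
tool_rot: [3.14, -0.006, 0.007]
contact_force: [-0.8, 0.9, 1.8]
width: 0.013
```

Request:
send_rows([
  {"turn":[0,0,0],"offset":[0,0,0],"grip":1},
])

```text
t: 15.55
eef_pos: [0.5789, -0.1569, 0.0795]
tool_rot: [3.14, -0.006, 0.007]
contact_force: [-1.1, 0.7, 1.7]
width: 0.0128
```

Request:
send_rows([
  {"turn":[0,0,0],"offset":[0,0,-0.1],"grip":1},
  {"turn":[0,0,0],"offset":[0,0,-0.25],"grip":1},
  {"turn":[0,0,0],"offset":[0,0,-0.5],"grip":1},
  {"turn":[0,0,0],"offset":[0,0,-0.9],"grip":1},
  {"turn":[0,0,0],"offset":[0,0,-1.3],"grip":1},
])

```text
t: 16.05
eef_pos: [0.5784, -0.1567, 0.1455]
tool_rot: [3.14, -0.006, 0.006]
contact_force: [-0.2, -0.3, -1.5]
width: 0.0124
```

Request:
send_rows([
  {"turn":[0,0,0],"offset":[-0.3,0,0],"grip":1},
  {"turn":[0,0,0],"offset":[-0.4,0,0],"grip":1},
  {"turn":[0,0,0],"offset":[-0.4,0,0],"grip":1},
])

```text
t: 16.35
eef_pos: [0.5577, -0.1565, 0.1456]
tool_rot: [3.14, -0.007, 0.005]
contact_force: [-0.2, -0.3, -1.4]
width: 0.0129
```

```bash
python3 -c "
from h import *
st();snap('wrist','w17');st()"
```

```text
t 16.35 pos [ 0.5577 -0.1565  0.1456] yaw -0.24 tilt 0.207 F [-0.22 -0.34 -1.41] w 0.0129 j [-0.4   0.45 -0.24  0.88  0.    2.74]
t 16.40 pos [ 0.5582 -0.1565  0.1454] yaw -0.23 tilt 0.223 F [ 0.43  0.38 -1.14] w 0.0127 j [-0.4   0.45 -0.24  0.88  0.    2.74]
```

View pics/w17.png

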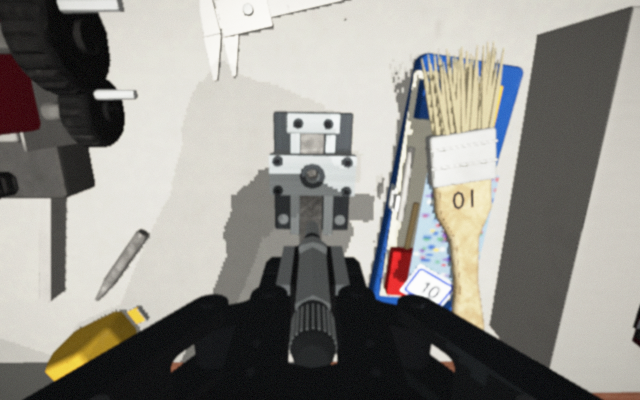

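Run:
```python
import cv2,numpy as np
o=[]
for n in ('w11','w17'):
    g=cv2.imread(f'pics/{n}.png')[100:300,270:355]
    o.append(cv2.resize(g,None,fx=4.4,fy=2.95,interpolation=cv2.INTER_CUBIC))
cv2.imwrite('pics/cmp.png',np.hstack(o))
```

```text
(no output)
```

View pics/cmp.png

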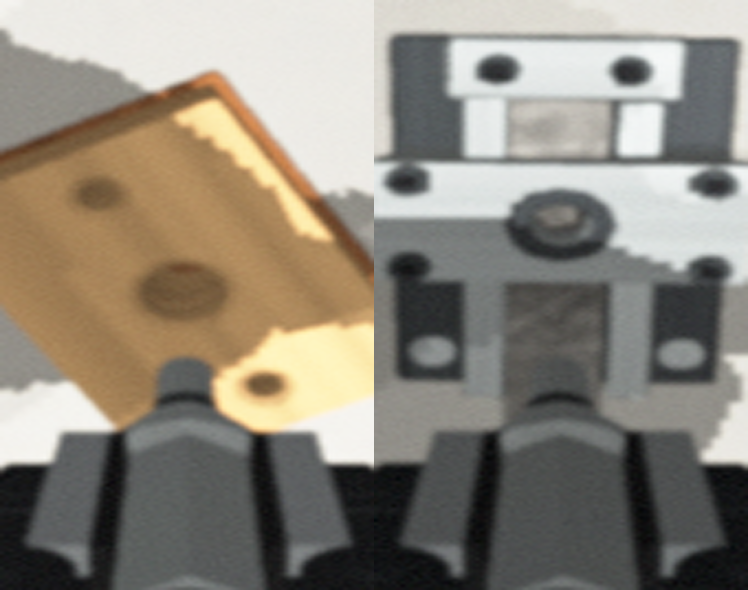

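The punch sits unchanged in the grip and the offcut is still against the stop. Returning to the stand.

```bash
python3 -c "
from h import *
for p in [(.50,-.08,.2),(.455,.06,.2)]: delta(p,np.radians(70))"
```

```text
offset [-1.165 -1.525 -1.099] turn [  0.032  -0.023 -11.705]
offset [-2.077 -4.321 -1.106] turn [  0.032  -0.023 -11.705]
```

Request:
send_rows([
  {"turn":[0,0,-1.2],"offset":[-0.3,-0.2,-0.6],"grip":1},
  {"turn":[0,0,-2.5],"offset":[-0.7,-0.7,-1.1],"grip":1},
  {"turn":[0,0,-3.8],"offset":[-1.1,-1.3,-1.1],"grip":1},
  {"turn":[0,0,-5.1],"offset":[-1.4,-2.0,-1.1],"grip":1},
  {"turn":[0,0,-6.4],"offset":[-1.7,-2.7,-1.1],"grip":1},
])

```text
t: 16.9
eef_pos: [0.4732, -0.0201, 0.1999]
tool_rot: [2.964, 1.033, 0.005]
contact_force: [0.6, 0.6, -1.1]
width: 0.0129
```

```bash
python3 -c "
from h import *
st()
for p in [(.455,.06,.2),(.4655,.25,.2)]: delta(p,np.radians(70))"
```

```text
t 16.90 pos [ 0.4732 -0.0201  0.1999] yaw 38.43 tilt 0.241 F [ 0.61  0.56 -1.06] w 0.0129 j [-0.2   0.21 -0.44  0.92 -0.    2.27]
offset [ 0.712 -1.481 -0.005] turn [ 0.038 -0.015 -5.261]
offset [ 3.238 -4.327 -0.008] turn [ 0.038 -0.015 -5.261]
```

Request:
send_rows([
  {"turn":[0,0,-1.1],"offset":[0.3,-0.7,0],"grip":1},
  {"turn":[0,0,-2.2],"offset":[0.8,-1.5,0],"grip":1},
  {"turn":[0,0,-3.3],"offset":[1.3,-2.2,0],"grip":1},
  {"turn":[0,0,-4.4],"offset":[2.0,-2.9,0],"grip":1},
  {"turn":[0.04,0,-5.26],"offset":[2.6,-3.6,0],"grip":1},
])

```text
t: 17.4
eef_pos: [0.4634, 0.2041, 0.1997]
tool_rot: [-2.569, -1.807, -0.004]
contact_force: [1.2, -0.2, -0.4]
width: 0.0126
```

```bash
python3 -c "
from h import *
st()
delta([.4707,.2852,.16],np.radians(70))"
```

```text
t 17.40 pos [0.4634 0.2041 0.1997] yaw 70.25 tilt 0.134 F [ 1.17 -0.18 -0.44] w 0.0126 j [ 0.27  0.27 -0.36  0.94  0.    2.18]
offset [ 1.575 -0.412  0.797] turn [ 0.008 -0.021  0.041]
```

Request:
send_rows([
  {"turn":[0,0,0],"offset":[0.5,-0.13,0],"grip":1},
  {"turn":[0,0,0],"offset":[1.1,-0.3,0.2],"grip":1},
  {"turn":[0,0,0.04],"offset":[1.5,-0.4,0.5],"grip":1},
  {"turn":[0,0,0.04],"offset":[1.575,-0.41,0.8],"grip":1},
  {"turn":[0,0,0.04],"offset":[1.575,-0.41,0.9],"grip":1},
])

```text
t: 17.9
eef_pos: [0.4699, 0.2859, 0.1528]
tool_rot: [-2.571, -1.804, 0.001]
contact_force: [-0.4, -0.8, -1.7]
width: 0.0122
```

Request:
send_rows([
  {"turn":[0,0,0],"offset":[0,0,0],"grip":1},
  {"turn":[0,0,0],"offset":[0,0,0],"grip":1},
])

```text
t: 18.1
eef_pos: [0.4699, 0.2855, 0.1528]
tool_rot: [-2.571, -1.803, 0.002]
contact_force: [0.1, -0.7, -1.0]
width: 0.0125
```

```bash
python3 -c "
from h import *
st();snap('wrist','w18');st();delta([.4707,.2852,.135],np.radians(70));crop('w18',240,130,390,270,4,'w18c')"
```

```text
t 18.10 pos [0.4699 0.2855 0.1528] yaw 70.08 tilt 0.110 F [ 0.11 -0.75 -1.02] w 0.0125 j [ 0.41  0.39 -0.31  0.87  0.    2.33]
t 18.15 pos [0.4702 0.2855 0.1532] yaw 70.06 tilt 0.072 F [ 0.26 -0.08 -1.16] w 0.0125 j [ 0.41  0.39 -0.31  0.87  0.    2.33]
offset [-0.003  0.012  0.364] turn [-0.011 -0.003  0.01 ]
```

View pics/w18c.png

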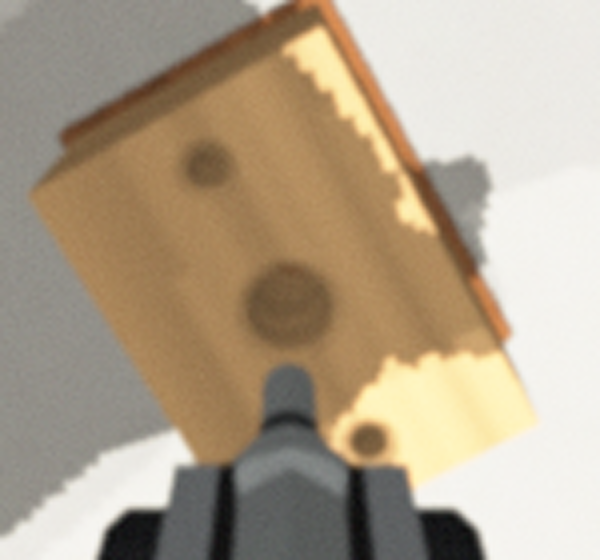

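Request:
send_rows([
  {"turn":[0,0,0],"offset":[0,0.006,0.2],"grip":1},
  {"turn":[0,0,0],"offset":[0,0.006,0.4],"grip":1},
  {"turn":[0,0,0],"offset":[0,0.006,0.6],"grip":1},
  {"turn":[0,0,0],"offset":[0,0.006,0.75],"grip":1},
])

```text
t: 18.55
eef_pos: [0.4699, 0.2851, 0.1144]
tool_rot: [-2.571, -1.802, 0.003]
contact_force: [-0.2, 0.2, -1.6]
width: 0.0128
```

Request:
send_rows([
  {"turn":[0,0,0],"offset":[0,0,0.15],"grip":1},
  {"turn":[0,0,0],"offset":[0,0,0.3],"grip":1},
  {"turn":[0,0,0],"offset":[0,0,0.4],"grip":1},
])

```text
t: 18.85
eef_pos: [0.4696, 0.2849, 0.0935]
tool_rot: [-2.571, -1.802, 0.004]
contact_force: [-0.1, 0.2, -1.5]
width: 0.0129
```

```bash
python3 -c "
from h import *
st();snap('wrist','w19');st();delta([.4707,.2852,.071],np.radians(70));crop('w19',240,130,390,270,4,'w19c')"
```

```text
t 18.85 pos [0.4696 0.2849 0.0935] yaw 70.05 tilt 0.173 F [-0.13  0.15 -1.49] w 0.0129 j [ 0.41  0.46 -0.38  0.74  0.    2.33]
t 18.90 pos [0.4693 0.2848 0.093 ] yaw 70.05 tilt 0.215 F [ 0.17 -0.45 -2.36] w 0.0127 j [ 0.41  0.46 -0.38  0.74  0.    2.33]
offset [0.019 0.026 0.439] turn [-0.032  0.016  0.008]
```

View pics/w19c.png

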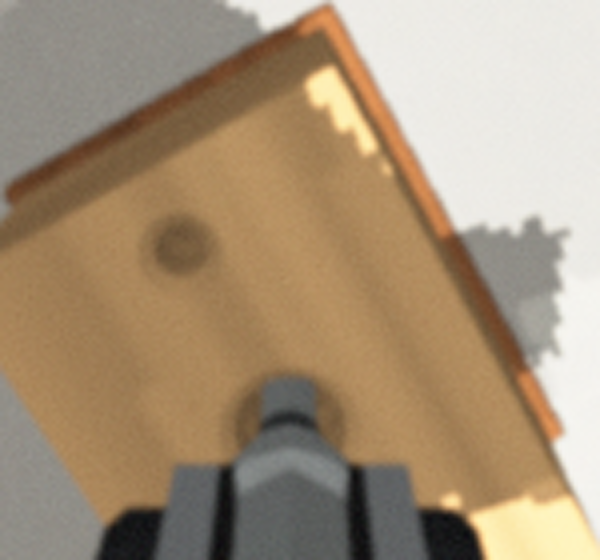

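The nose is in the hole, centred at x ≈ 289 in the crop. I'll take out the small drift, then lower until the collar seats.

Request:
send_rows([
  {"turn":[-0.03,0.01,0],"offset":[0.019,0.02,0.05],"grip":1},
  {"turn":[-0.03,0.01,0],"offset":[0.019,0.02,0.15],"grip":1},
  {"turn":[-0.03,0.01,0],"offset":[0.019,0.02,0.25],"grip":1},
])

```text
t: 19.2
eef_pos: [0.4707, 0.2855, 0.0804]
tool_rot: [2.572, 1.803, 0.0]
contact_force: [-0.5, 0.5, -1.8]
width: 0.0129
```

Request:
send_rows([
  {"turn":[0,0,0],"offset":[0,0,0.04],"grip":1},
  {"turn":[0,0,0],"offset":[0,0,0.08],"grip":1},
])

```text
t: 19.4
eef_pos: [0.4707, 0.2855, 0.0761]
tool_rot: [2.572, 1.803, -0.0]
contact_force: [-0.2, 0.2, -1.1]
width: 0.0128
```

Request:
send_rows([
  {"turn":[0,0,0],"offset":[0,0,0.03],"grip":1},
  {"turn":[0,0,0],"offset":[0,0,0.05],"grip":1},
])

```text
t: 19.6
eef_pos: [0.4707, 0.2855, 0.0736]
tool_rot: [2.572, 1.803, 0.0]
contact_force: [-0.4, 0.4, -1.6]
width: 0.0125
```

```bash
python3 -c "
from h import *
st();delta([.4707,.2852,.071],np.radians(70))"
```

```text
t 19.60 pos [0.4707 0.2855 0.0736] yaw 70.05 tilt 0.019 F [-0.44  0.42 -1.57] w 0.0125 j [ 0.41  0.48 -0.4   0.69 -0.    2.33]
offset [-0.005  0.001  0.051] turn [0.003 0.002 0.009]
```

Request:
send_rows([
  {"turn":[0,0,0],"offset":[0,0,0.02],"grip":1},
  {"turn":[0,0,0],"offset":[0,0,0.04],"grip":1},
])

```text
t: 19.8
eef_pos: [0.4708, 0.2855, 0.0716]
tool_rot: [2.572, 1.803, 0.0]
contact_force: [0.2, 0.2, -1.4]
width: 0.0129
```

Request:
send_rows([
  {"turn":[0,0,0],"offset":[0,0,0.02],"grip":1},
])

```text
t: 19.9
eef_pos: [0.4709, 0.2856, 0.0708]
tool_rot: [2.572, 1.803, 0.001]
contact_force: [-2.4, -0.9, 8.9]
width: 0.0128
```

Request:
send_rows([
  {"turn":[0,0,0],"offset":[0,0,0.02],"grip":1},
])

```text
t: 20.0
eef_pos: [0.4709, 0.2856, 0.0707]
tool_rot: [2.572, 1.803, 0.001]
contact_force: [-4.9, -2.0, 14.0]
width: 0.0125
```

Seated: the force rises at TCP z 0.0708, the same height as at the grasp. Relax and release.

Request:
send_rows([
  {"turn":[0,0,0],"offset":[0,0,0],"grip":1},
  {"turn":[0,0,0],"offset":[0,0,0],"grip":1},
], force=25)

```text
t: 20.2
eef_pos: [0.4711, 0.2857, 0.0709]
tool_rot: [2.572, 1.803, 0.002]
contact_force: [-0.3, 0.6, -1.5]
width: 0.0122
```

Request:
send_rows([
  {"turn":[0,0,0],"offset":[0,0,0],"grip":0.6},
  {"turn":[0,0,0],"offset":[0,0,0],"grip":0.4},
  {"turn":[0,0,0],"offset":[0,0,0],"grip":0.2},
  {"turn":[0,0,0],"offset":[0,0,0],"grip":0},
  {"turn":[0,0,0],"offset":[0,0,0],"grip":0},
])

```text
t: 20.7
eef_pos: [0.4711, 0.2857, 0.0709]
tool_rot: [2.572, 1.803, 0.002]
contact_force: [-0.7, 0.4, -0.5]
width: 0.0428
```

```bash
python3 -c "
from h import *
st();snap('wrist','w20');st()"
```

```text
t 20.70 pos [0.4711 0.2857 0.0709] yaw 70.06 tilt 0.081 F [-0.74  0.44 -0.48] w 0.0428 j [ 0.41  0.49 -0.4   0.68 -0.    2.33]
t 20.75 pos [0.4711 0.2857 0.0709] yaw 70.06 tilt 0.078 F [-0.17 -0.5   0.36] w 0.0426 j [ 0.41  0.49 -0.4   0.68 -0.    2.33]
```

View pics/w20.png

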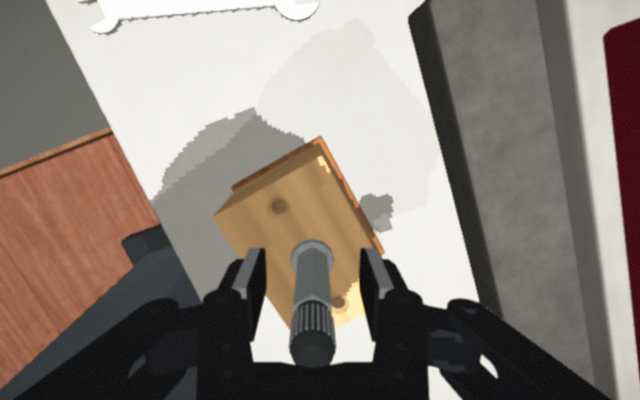

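Released, with the punch centred between open pads. Retreat straight up.

Request:
send_rows([
  {"turn":[0,0,0],"offset":[0,0,-0.3],"grip":0},
  {"turn":[0,0,0],"offset":[0,0,-0.8],"grip":0},
  {"turn":[0,0,0],"offset":[0,0,-1.4],"grip":0},
  {"turn":[0,0,0],"offset":[0,0,-2.1],"grip":0},
  {"turn":[0,0,0],"offset":[0,0,-2.7],"grip":0},
])

```text
t: 21.25
eef_pos: [0.471, 0.2857, 0.2076]
tool_rot: [2.572, 1.803, 0.003]
contact_force: [0.4, 0.0, -0.2]
width: 0.0426
```

Request:
send_rows([
  {"turn":[0,0,0],"offset":[-0.8,0,0],"grip":0},
  {"turn":[0,0,0],"offset":[-1.4,0,0],"grip":0},
  {"turn":[0,0,0],"offset":[-1.6,0,0],"grip":0},
  {"turn":[0,0,0],"offset":[-1.6,0,0],"grip":0},
  {"turn":[0,0,0],"offset":[-1.6,0,0],"grip":0},
])

```text
t: 21.75
eef_pos: [0.4443, 0.211, 0.2076]
tool_rot: [2.572, 1.803, 0.005]
contact_force: [0.3, 0.5, 1.0]
width: 0.0426
```

```bash
python3 -c "
from h import *
st();snap('wrist','w21');snap('scene','sc5');snap('side','si5');st()
crop('w21',250,20,370,160,5,'w21c')
a=cv2.imread('pics/sc5.png')[195:290,205:275];b=cv2.imread('pics/si5.png')[265:325,335:415]
cv2.imwrite('pics/fin.png',np.hstack([cv2.resize(a,(390,530),interpolation=2),cv2.resize(b,(400,530),interpolation=2)]))"
```

```text
t 21.75 pos [0.4443 0.211  0.2076] yaw 70.05 tilt 0.172 F [0.34 0.5  1.02] w 0.0426 j [ 0.29  0.24 -0.38  0.95  0.    2.21]
t 21.90 pos [0.4441 0.2113 0.2073] yaw 70.12 tilt 0.124 F [ 0.03  0.77 -0.18] w 0.0426 j [ 0.29  0.24 -0.38  0.95  0.    2.21]
```

View pics/w21.png

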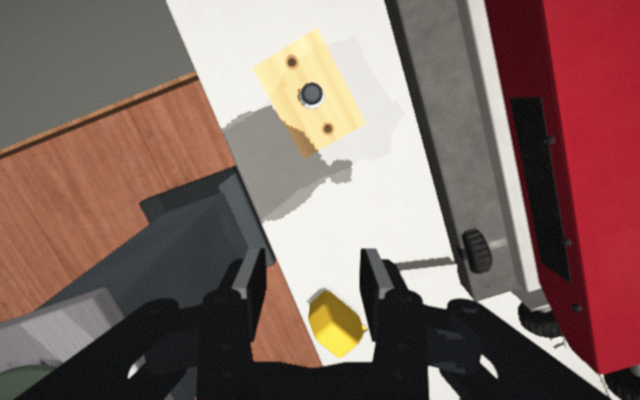

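View pics/w21c.png

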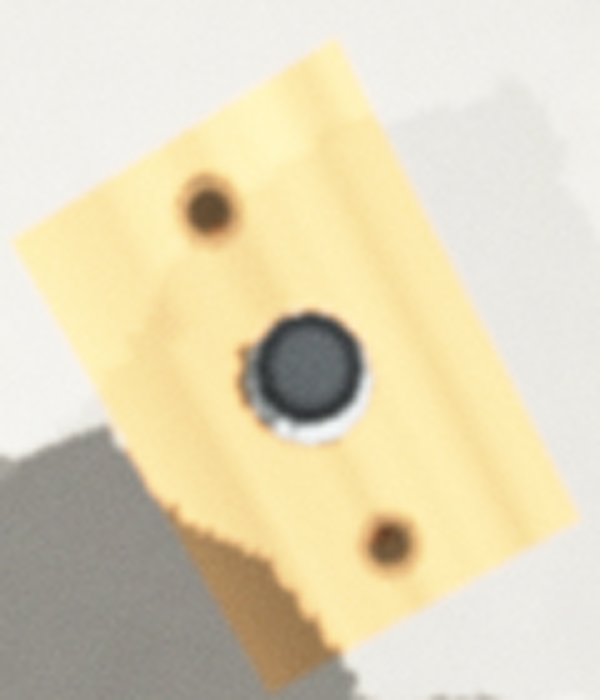

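View pics/fin.png

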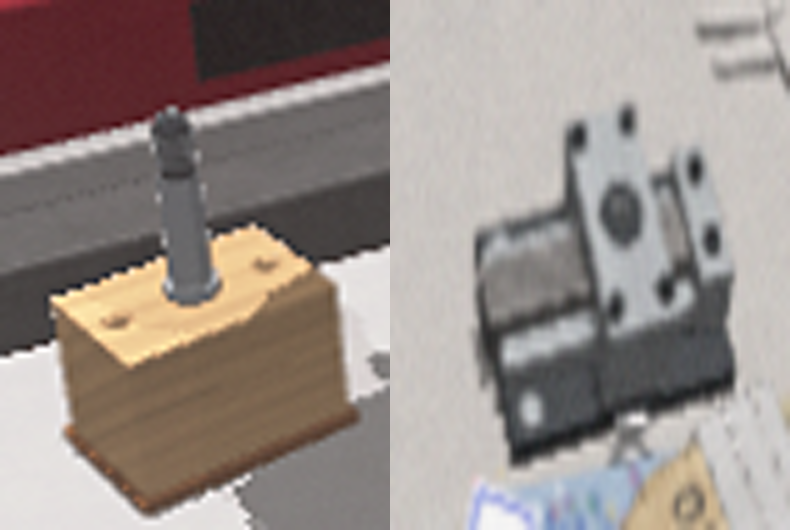

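Run:
```python
from h import *
c,s=load('w21'); U=lambda a:(250+a[0]/5-.4,20+a[1]/5-.4)
h=(plane(c,U((209,210)),.06,s)+plane(c,U((389,543)),.06,s))/2
print("hole",h,"cap",plane(c,U((304,368)),.130,s),"collar",plane(c,U((308,382)),.065,s))
```

```text
hole [0.47041637 0.2846349  0.06      ] cap [0.47109046 0.28463396 0.13      ] collar [0.47134921 0.28400786 0.065     ]
```

Collar is about 1 mm from the hole's centre and cap over collar offset is under 1 mm, so it's upright. The offcut is still against the stop and the robot is clear. Handing in.

```bash
python3 -c "
from h import *
st();print(hand_in())"
```

```text
t 21.90 pos [0.4441 0.2113 0.2073] yaw 70.12 tilt 0.124 F [ 0.03  0.77 -0.18] w 0.0426 j [ 0.29  0.24 -0.38  0.95  0.    2.21]
the job is handed in; nothing more can be done
None
```

The job is done and handed in at 21.9 s; no verdict was reported.

- **Offcut:** I slid it about 21 mm to the end stop with shut fingers. The push peaked at about 12 N. The pictures after the push and after the punching showed no gap at the stop.
- **Punching:** I gripped the punch on its barrel flats, put its nose down the bush and pressed in small steps. Contact came at a tool height of 87 mm. The force rose to about 12–13 N, then fell to about 3.6 N as the catch gave, at roughly 7.5 mm of travel. I stopped there and lifted straight out. Nose travel was read from tool height and force, not measured directly.
- **Return:** The punch went back down its hole to the same height it was gripped at. The last picture puts its collar about 1 mm from the hole's centre, upright to within about 0.02 rad. The robot was touching nothing.
- **Bystanders:** None was touched as far as I can tell, but I did not measure their positions again at the end.

**Disagreement:** The wrist camera's reported mounting shifted with the gripper's rotation, as if off by a fixed 1.2 mm. I corrected for this when lining up the bush, and the nose went in with no side force.

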